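# Take the capsule plate off the filler and put the bottles back

## Robot

A 6-joint arm with a two-finger parallel gripper is mounted at the origin on a cart in front of the work surface, level with it; the furniture and walls round the work are solid. World frame = base frame: x ahead of the robot, y to its left, z up, the work surface at z = 0. Lengths are in mm, angles in rad, forces in N, time in s.
With the tool pointing down it reaches from about 325 to 900 mm from the base axis. Payload 3.5 kg.
Tool frame: the origin (TCP) lies at the very end of the fingers, on their centre line; the grasp point (between the pads) lies 19 mm behind it; z points along the fingers, y is the direction in which the jaws open and shut (so a half turn about z gives the same grasp; the last joint's range is limited). The gripper opens to 85 mm and grips with 20 to 120 N. Pads are 22 mm wide; open, the fingers measure 114 mm over their backs; the gripper's body (76 mm by 85 mm) begins 54 mm behind the grasp point. The pads swing forward as they close: fully open they stand 13 mm farther back than shut.
Start: joints at [1.151, 0.276, -0.026, 1.268, 0, 1.467], TCP at [194.711, 593.893, 231.313] pointing down, gripper open.
Joint ranges: [-3.12, 3.12], [-0.85, 1.88], [-1.08, 1.24], [-1.95, 2.15], [-1.57, 1.53], [-3.14, 3.14]. Speed limits (rad/s): [2.57, 2.57, 3.14, 3.14, 3.14, 3.14].

## Interface

Orientations are given as a unit quaternion [w, x, y, z].
In Python, from plant import env gives the robot as it stands. The module is installed in compiled form; this text tells all that it offers.
- The arm moves only by the tool drive_tool, never from a script. Its argument "rows" is a list of rows, each an object of numbers: "gripper": the closure, from -1 (fully open) to 1 (shut), so that 0 is half open; "tx", "ty", "tz": the shift along the tool's x, y, z scaled (see below); "twist": the turn about the tool's z scaled (see below). A call has exactly 5 rows; each row shifts and turns the commanded pose from where the row before left it, along the tool's axes as they then stand; what a row does not reach is not made up. The controller multiplies each number of a shift by 2.5 cm and each number of a turn by 0.12 rad. A row lasts 1/12 s, in which the tool goes at most 41.7 mm and 7.16 degrees, less where a joint would pass 70% of its speed; a pose out of reach is approached as far as the arm can. A call with a number of a shift or a turn outside -1 to 1 is refused whole. A call with a gripper value outside its range is refused whole. The fingers move at their own pace and stop on an object; "force" is the grip in N (left out, the last holds). Time passes only in rows, so rows that do not move let the fingers close, or fill a call up. It gives the time, the measured TCP pose, the force and the opening at its end, in the units of the state.
- env.observe(): the state, without advancing time (a new reading comes with each control period).
- env.read_camera(name): name is "scene" or "top" or "wrist"; returns a dict with "color" (400x640x3 uint8, blue, green, red), "range_z" (400x640 float32, mm along the optical axis (not along the pixel's ray), 0 where there is no reading), "intrinsics" (3x3 intrinsics, pixels), "R" (3x3) and "t" (3): a world point X has camera coordinates R X + t. Camera axes: x right, y down, z forward; pixel columns grow to the right and rows downward; lengths in mm; the calibration is good to about 2 mm. A picture is of the moment at which its call begins.
- env.sign_off(): hands the job in, once; it reports no verdict.
Trained networks look in the newest picture that a camera, given by its name, has taken for a name from the list of things; names that differ only in an ending like _2 or _b are one class to them, and where a whole thing is asked for, a point or a joint stands for the part that bears it (a point fixed in the world has none). Each returns a list of dicts, best first, with "p" (0 to 1); they miss things now and then, are a little off and sometimes report something else, mostly with a low value. They report only what shows in the picture. A call takes as long as a camera call.
- env.recognise(camera, thing): "extent" ([left, top, right, bottom] in pixels, round what is visible of it).
- env.cut_out(camera, thing): "mask" (400x640 bool, what is visible of it) and "extent" ([left, top, right, bottom] in pixels, round what is visible of it).
- env.landmark_of(camera, thing): "location" ([column, row] in pixels: a listed point, or the origin of a listed thing).
The state is a dict: "t": time; "joint_positions": joint angles; "qd": joint speeds; "effort": joint torques, N m; "tcp_pos": TCP position; "eef_rot": TCP orientation; "wrist_force": force on the tool from outside, world axes, zero at the start; "moment": the same for the moment, N m; "gripper_width": finger opening in mm.
Only numpy, scipy, OpenCV 4.12 (cv2) and the standard library are available. Lean on these libraries where they do the work, as an engineer would, in place of code of your own. Each camera call takes 0.05 s, during which the arm holds its last target. There are 200 camera calls.

## Task

The capsule plate has to go for washing, but three bottles stand in front of it: first move all three onto the dark side mat, standing upright, and leave them there while you lift the plate straight up off its two dowels, keeping it level, and lay it flat in the steel tray, handle up. Then stand each bottle back upright in the middle of the same coaster it came from.

Things in the scene. Friction and masses are not known exactly. Their poses are not given: they have to be found in the camera images.
- tall_bottle: Tall clear, colourless infusion bottle, 62 mm across, 170 mm high. Origin: centre of its underside, z up. Stands on one of the coasters at the start. Body up to 115 mm above the origin; collar 33 mm across at 138 to 142 mm; above it a round grey cap 22 mm across at 142 to 164 mm, a good place to grip. 0.2 to 0.4 kg.
- squat_bottle: Squat clear, colourless infusion bottle, 64 mm across, 131 mm high. Origin: centre of its underside, z up. Stands on one of the coasters at the start. Body up to 82 mm; collar 36 mm across at 104 to 108 mm; above it a round grey cap 24 mm across at 108 to 124 mm. 0.08 to 0.18 kg.
- brown_bottle: Small brown glass bottle with a round cap, 48 mm across, 105 mm high. Origin: centre of its underside, z up. Stands on one of the coasters at the start. Body with shoulder up to 82 mm; cap 30 mm across at 82 to 105 mm. 0.07 to 0.16 kg.
- capsule_plate: Loose aluminium plate with rows of small dark capsule holes, 64 (its x) x 156 (its y) x 10 mm, with an upright bridge handle: a black bar 12 mm thick (x), 84 mm long (y), 28 to 42 mm above the origin. Origin: centre of its underside, z up. It sits level on the filler's bed with two 9.6 mm holes, 66 mm either side of its centre along y, over two dowels. 0.17 to 0.35 kg.
- filler: The capsule filler, fixed: dark slab 72 (x) x 192 (y) mm with an aluminium bed on it, bed top 40 mm above the origin (centre of its underside). Two upright 8 mm steel dowels stand on the bed 66 mm either side of the centre along y and reach 16 mm above the bed. The coasters lie in a row on its -x side.
- coaster_0: Round cork coaster, fixed, 76 mm across, 4 mm thick; origin: centre of its underside. In front of the filler, its left end (+y of the filler), a bottle on it.
- coaster_1: Round cork coaster, same as coaster_0, in the middle of the row, a bottle on it.
- coaster_2: Round cork coaster, same as coaster_0, at the right end of the row (-y of the filler), a bottle on it.
- side_mat: Flat dark rubber mat, fixed, 290 (its x) x 170 (its y) x 3 mm, empty, to the left or to the right of the filler; origin: centre of its underside.
- steel_tray: Empty steel tray with a low rim, fixed, on the side opposite the mat; outside 110 (its x) x 190 (its y) x 20 mm, walls and floor 4 mm thick, so 102 x 182 mm inside; origin: centre of its underside.

How it is judged (in metres and radians):
On the way, in this order (a step that is already met when the one before it is completed fails the run):
1. all three bottles stand upright on the side mat (x of tall_bottle in the frame of side_mat between -0.145 and 0.145 m and y of tall_bottle in the frame of side_mat between -0.085 and 0.085 m and z of each of tall_bottle, squat_bottle, brown_bottle in the frame of side_mat below 0.012 m and angle between each of tall_bottle, squat_bottle, brown_bottle's own z axis and vertical below 0.15 rad and x of squat_bottle in the frame of side_mat between -0.145 and 0.145 m and y of squat_bottle in the frame of side_mat between -0.085 and 0.085 m and x of brown_bottle in the frame of side_mat between -0.145 and 0.145 m and y of brown_bottle in the frame of side_mat between -0.085 and 0.085 m), for 0.2 s.
2. the plate is off its dowels, while the bottles still stand on the mat (all of step 1 and z of capsule_plate in the frame of filler above 0.065 m), for 0.1 s.
3. the plate lies flat in the tray, while the bottles still stand on the mat (all of step 1 and horizontal distance between capsule_plate and steel_tray below 0.025 m and z of capsule_plate in the frame of steel_tray below 0.01 m and angle between capsule_plate's own z axis and vertical below 0.08 rad), for 0.2 s.
At the end, for the whole second after the job is handed in: The plate lies flat in the tray, handle up (centre within 25 mm of the tray's centre, as anywhere flat inside the rim, tilt under 0.08 rad), and each bottle stands upright (tilt under 0.1 rad) within 15 mm of where it stood at the start; all at rest (horizontal distance between capsule_plate and steel_tray below 0.025 m and z of capsule_plate in the frame of steel_tray below 0.01 m and angle between capsule_plate's own z axis and vertical below 0.08 rad and linear speed of each of capsule_plate, tall_bottle, squat_bottle, brown_bottle below 0.02 m/s and distance of each of tall_bottle, squat_bottle, brown_bottle from where it was at the start of the episode below 0.015 m and angle between each of tall_bottle, squat_bottle, brown_bottle's own z axis and vertical below 0.1 rad); the robot touches nothing.
It fails at once if the plate is tipped more than 0.3 rad (angle between capsule_plate's own z axis and vertical above 0.3 rad).
It fails at once if the tall bottle is tipped over (0.6 rad) (angle between tall_bottle's own z axis and vertical above 0.6 rad).
It fails at once if the squat bottle is tipped over (0.6 rad) (angle between squat_bottle's own z axis and vertical above 0.6 rad).
It fails at once if the brown bottle is tipped over (0.6 rad) (angle between brown_bottle's own z axis and vertical above 0.6 rad).
It also fails if it takes over 128 s, if anything falls off the work surface, if the arm or the gripper's body presses on something with over 40 N, if the wrist force passes 120 N, or if a joint passes its speed limit or range.

## Working session

There is one attempt and no reset: what is moved stays moved. The work goes in short steps, Python scripts to look and compute and a tool call to move; the robot and the scene stay as the last step left them, time stands still between calls to the robot, and variables do not carry over. Pictures are saved under pics/ and viewed, about 12 in all and at most 16, crops included, and the job is handed in when it is done.

Besides the shell and the picture viewer there is one more tool, called after ">>>" as name([rows], argument=value, ...), one row to a line, values as JSON. drive_tool: Moves the arm, as the interface text tells. Shifts and turns lie within -1 to 1; 1 stands for 2.5 cm of shift or 0.12 rad of turn. Its arguments: {"type":"object","properties":{"rows":{"type":"array","items":{"type":"object","properties":{"gripper":{"type":"number"},"tx":{"type":"number","minimum":-1,"maximum":1},"ty":{"type":"number","minimum":-1,"maximum":1},"tz":{"type":"number","minimum":-1,"maximum":1},"twist":{"type":"number","minimum":-1,"maximum":1}}}},"force":{"type":"number"}},"required":["rows"]}

```bash
mkdir -p pics
cat > h.py <<'E'
import numpy as np, cv2
from plant import env
def cam(n):
    return env.read_camera(n)
def w(c,u,v,z=None,h=None):
    """pixel -> world; by depth z (mm) or by plane height h"""
    K,R,t=np.array(c['intrinsics']),np.array(c['R']),np.array(c['t'])
    d=np.linalg.inv(K)@np.array([u,v,1.])
    o=-R.T@t; dw=R.T@d
    s=z if z is not None else (h-o[2])/dw[2]
    return o+s*dw
def cloud(c):
    K,R,t=np.array(c['intrinsics']),np.array(c['R']),np.array(c['t'])
    v,u=np.mgrid[0:400,0:640]; z=c['range_z']
    p=np.stack([(u-K[0,2])/K[0,0]*z,(v-K[1,2])/K[1,1]*z,z],-1)
    P=(p-t)@R; P[z<=0]=np.nan
    return P
E
python3 - <<'E'
from h import *
s=env.observe(); print({k:np.round(v,3) for k,v in s.items()})
ims=[]
for n in ['top','scene']:
    c=cam(n); cv2.imwrite(f'pics/{n}0.png',c['color'])
    P=cloud(c)
    print(n, np.round(-np.array(c['R']).T@c['t']))
    for th in ['tall_bottle','squat_bottle','brown_bottle','capsule_plate','filler','coaster_0','side_mat','steel_tray']:
        for r in env.cut_out(n,th)[:3]:
            m=r['mask']; q=P[m]; q=q[~np.isnan(q[:,0])]
            if len(q)==0: print(th,r['p'],r['extent'],'nodepth');continue
            print(th,round(r['p'],2),np.round(r['extent']),m.sum(),'med',np.round(np.median(q,0)),'lo',np.round(np.percentile(q,2,0)),'hi',np.round(np.percentile(q,98,0)))
E
```

```text
{'t': np.float64(0.0), 'joint_positions': array([ 1.151,  0.277, -0.028,  1.268,  0.   ,  1.467]), 'qd': array([-0.001,  0.   ,  0.002, -0.   ,  0.   ,  0.001]), 'effort': array([ 1.0000e-03, -4.4551e+01,  2.9520e+01,  1.6000e-02, -0.0000e+00,
        0.0000e+00]), 'tcp_pos': array([194.401, 593.165, 230.141]), 'eef_rot': array([-0.   ,  0.158,  0.987, -0.001]), 'wrist_force': array([ 0.078, -0.028,  0.733]), 'moment': array([ 0.05 , -0.006, -0.054]), 'gripper_width': np.float64(85.332)}
top [405.   7. 979.]
tall_bottle 0.75 [296. 188. 323. 217.] 582 med [498.  16. 118.] lo [476. -11.  33.] hi [529.  44. 170.]
squat_bottle 0.9 [265. 182. 290. 212.] 587 med [512.  94.  87.] lo [488.  69.  44.] hi [545. 125. 131.]
squat_bottle 0.28 [414. 186. 492. 234.] 3349 med [ 489. -345.    3.] lo [ 435. -434.   -1.] hi [ 540. -248.   20.]
brown_bottle 0.7 [340. 194. 362. 213.] 320 med [494. -73.  73.] lo [476. -98.  37.] hi [519. -55. 109.]
capsule_plate 0.65 [285. 155. 347. 188.] 1582 med [583.   2.  49.] lo [552. -72.  46.] hi [620.  73.  82.]
filler 0.7 [276. 158. 356. 193.] 504 med [562. -17. 
[... 1153 characters left out ...]
73. 352. 200.] 469 med [579.  22.  51.] lo [515. -72.  41.] hi [619.  77.  89.]
filler 0.59 [276. 190. 354. 215.] 311 med [549.  26.  18.] lo [478. -83.   3.] hi [622.  95.  70.]
coaster_0 0.7 [350. 202. 380. 217.] 227 med [476. -64.   4.] lo [ 457. -113.    1.] hi [523. -42.   8.]
coaster_0 0.51 [280. 226. 318. 241.] 250 med [491. 119.   4.] lo [476.  70.  -1.] hi [536. 138.  11.]
coaster_0 0.5 [317. 216. 346. 227.] 190 med [480.  35.   4.] lo [464. -12.  -1.] hi [526.  51.  10.]
side_mat 0.93 [152. 224. 288. 335.] 7932 med [464. 326.   3.] lo [345. 239.   1.] hi [623. 403.   6.]
steel_tray 0.69 [401. 156. 483. 199.] 1829 med [ 485. -339.    5.] lo [ 427. -435.    1.] hi [ 537. -247.   21.]
```

Run:
```python
import cv2,numpy as np
a=cv2.imread('pics/top0.png')[140:280,150:500];b=cv2.imread('pics/scene0.png')[140:345,140:490]
a=cv2.resize(a,None,fx=2,fy=2);b=cv2.resize(b,(700,300*1))
b=cv2.imread('pics/scene0.png')[140:290,140:490];b=cv2.resize(b,None,fx=2,fy=2)
cv2.imwrite('pics/v1.png',np.vstack([a,b]))
```

```text
(no output)
```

View pics/v1.png

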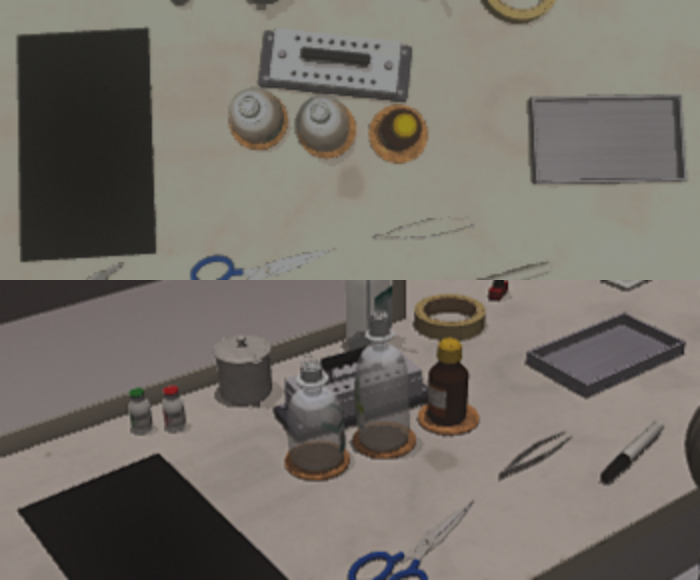

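Top view crop: the mat is on the left (+y) and the tray on the right. In the row, squat is left at about (265–290,182–212), tall in the middle and brown on the right. Next I'll get precise cap centres, the plate pose and the tray pose.

Run:
```python
from h import *
c=cam('top');P=cloud(c);d=cam('scene');Q=cloud(d)
for n,x,y,lo,hi in [('squat',508,102,116,140),('tall',490,14,148,182),('brown',492,-76,92,115)]:
    for nm,A in (('top',P),('scene',Q)):
        m=(abs(A[...,0]-x)<35)&(abs(A[...,1]-y)<35)&(A[...,2]>lo)&(A[...,2]<hi)
        q=A[m]; 
        if len(q): print(n,nm,len(q),'mean',np.round(q.mean(0),1),'min',np.round(q.min(0)),'max',np.round(q.max(0)))
K=np.array(c['intrinsics']);R=np.array(c['R']);t=np.array(c['t'])
env_c=cam('top')
for th in ['capsule_plate','filler','steel_tray','side_mat']:
    r=env.cut_out('top',th)[0];m=r['mask']
    q=P[m];q=q[~np.isnan(q[:,0])]
    if th=='capsule_plate': 
        h=q[(q[:,2]>62)];print('handle',len(h),np.round(h.mean(0),1),cv2.minAreaRect(h[:,:2].astype(np.float32)))
        q=q[(q[:,2]>42)&(q[:,2]<58)]
    print(th,cv2.minAreaRect(q[:,:2].astype(np.float32)))
# cork coasters by colour
hsv=cv2.cvtColor(c['color'],cv2.COLOR_BGR2HSV)
m=(hsv[...,1]>95)&(hsv[...,0]<20)&(P[...,2]<10)&(P[...,0]>430)&(P[...,0]<560)&(abs(P[...,1]-15)<160)
n,l,s,ce=cv2.connectedComponentsWithStats(m.astype(np.uint8))
for i in range(1,n):
    if s[i,4]>20:
        q=P[l==i]; (cx,cy),rr=cv2.minEnclosingCircle(q[:,:2].astype(np.float32)); print('cork',s[i],round(cx),round(cy),round(rr))
for th in ['tall_bottle','squat_bottle','brown_bottle']:
    for nm,cc in (('top',c),('scene',d)):
        for r in env.landmark_of(nm,th)[:1]: print(th,nm,np.round(w(cc,*r['location'],h=4)),r['p'])
```

```text
squat top 94 mean [520.1  99.4 126.7] min [510.  88. 116.] max [531. 110. 134.]
squat scene 104 mean [512.2 102.1 125.3] min [502.  90. 116.] max [529. 113. 135.]
tall top 89 mean [507.4  16.6 165.2] min [498.   7. 150.] max [519.  27. 173.]
tall scene 107 mean [499.1  19.9 160.4] min [491.   8. 148.] max [513.  28. 173.]
brown top 125 mean [498.  -76.6 104.8] min [485. -90.  92.] max [513. -64. 110.]
brown scene 115 mean [489.1 -73.6 102.3] min [479. -89.  92.] max [507. -63. 111.]
handle 192 [585.    2.   79.9] ((585.7086791992188, 1.6111793518066406), (82.4725112915039, 12.956214904785156), 82.96205139160156)
capsule_plate ((585.7794189453125, 1.3932723999023438), (155.95343017578125, 64.92374420166016), 83.4173355102539)
filler ((587.356201171875, -1.1114959716796875), (194.73126220703125, 75.87166595458984), 83.3458023071289)
steel_tray ((489.6829833984375, -342.37542724609375), (116.18840026855469, 191.5708465576172), 0.37774068117141724)
side_mat ((491.494873046875, 321.5575256347656), (290.3103332519531, 171.93536376953125), 2.8081488609313965)
cork [265 191  29  24 113] 517 100 37
cork [335 192  29  30 313] 498 -79 37
cork [299 196  29  23 127] 505 12 37
tall_bottle top [503.  20.   4.] 0.77
tall_bottle scene [510.  20.   4.] 0.69
squat_bottle top [519.  99.   4.] 0.83
squat_bottle scene [511.  88.   4.] 0.69
brown_bottle top [497. -68.   4.] 0.92
brown_bottle scene [500. -91.   4.] 0.68
```

>>> drive_tool([
  {"twist":-0.88,"gripper":-0.3},
  {"twist":-0.88,"gripper":-0.3},
  {"twist":-0.88,"gripper":-0.3},
  {"ty":-0.5,"tx":-0.3,"gripper":-0.3},
  {"ty":-1,"tx":-0.65,"gripper":-0.3},
], force=60)

```text
schema error: expected keys gripper, tx, ty, tz, twist
```

>>> drive_tool([
  {"ty":-1,"tx":-0.65,"gripper":-0.3},
  {"ty":-1,"tx":-0.65,"gripper":-0.3},
  {"ty":-1,"tx":-0.65,"gripper":-0.3},
  {"ty":-1,"tx":-0.65,"gripper":-0.3},
  {"ty":-1,"tx":-0.65,"gripper":-0.3},
])

```text
schema error: expected keys gripper, tx, ty, tz, twist
```

>>> drive_tool([
  {"ty":-1,"tx":-0.65,"gripper":-0.3},
  {"ty":-1,"tx":-0.65,"gripper":-0.3},
  {"ty":-1,"tx":-0.65,"gripper":-0.3},
  {"ty":-1,"tx":-0.65,"gripper":-0.3},
  {"ty":-1,"tx":-0.65,"gripper":-0.3},
])

```text
schema error: expected keys gripper, tx, ty, tz, twist
```

>>> drive_tool([
  {"ty":-1,"tx":-0.65,"gripper":-0.3},
  {"ty":-1,"tx":-0.65,"gripper":-0.3},
  {"ty":-1,"tx":-0.65,"gripper":-0.3},
  {"ty":-0.5,"tx":-0.4,"gripper":-0.3},
  {"gripper":-0.3},
])

```text
schema error: expected keys gripper, tx, ty, tz, twist
```

All keys are required in each row.

>>> drive_tool([
  {"gripper":-0.3,"tx":0,"ty":0,"tz":0,"twist":-0.88},
  {"gripper":-0.3,"tx":0,"ty":0,"tz":0,"twist":-0.88},
  {"gripper":-0.3,"tx":0,"ty":0,"tz":0,"twist":-0.88},
  {"gripper":-0.3,"tx":-0.3,"ty":-0.5,"tz":0,"twist":0},
  {"gripper":-0.3,"tx":-0.65,"ty":-1,"tz":0,"twist":0},
], force=60)

```text
t: 1.97
tcp_pos: [217.9, 557.5, 231.2]
eef_rot: [-0.0, -0.001, 1.0, 0.001]
wrist_force: [0.8, 0.4, 0.4]
gripper_width: 55.2
```

>>> drive_tool([
  {"gripper":-0.3,"tx":-0.65,"ty":-1,"tz":0,"twist":0},
  {"gripper":-0.3,"tx":-0.65,"ty":-1,"tz":0,"twist":0},
  {"gripper":-0.3,"tx":-0.65,"ty":-1,"tz":0,"twist":0},
  {"gripper":-0.3,"tx":-0.65,"ty":-1,"tz":0,"twist":0},
  {"gripper":-0.3,"tx":-0.65,"ty":-1,"tz":0,"twist":0},
])

```text
t: 2.38
tcp_pos: [300.3, 429.4, 231.4]
eef_rot: [0.0, 0.001, 1.0, -0.0]
wrist_force: [0.6, 0.0, -0.4]
gripper_width: 55.6
```

>>> drive_tool([
  {"gripper":-0.3,"tx":-0.65,"ty":-1,"tz":0,"twist":0},
  {"gripper":-0.3,"tx":-0.65,"ty":-1,"tz":0,"twist":0},
  {"gripper":-0.3,"tx":-0.65,"ty":-1,"tz":0,"twist":0},
  {"gripper":-0.3,"tx":-0.65,"ty":-1,"tz":0,"twist":0},
  {"gripper":-0.3,"tx":0,"ty":0,"tz":0,"twist":0},
])

```text
t: 2.8
tcp_pos: [366.7, 327.3, 231.4]
eef_rot: [0.001, 0.004, 1.0, -0.001]
wrist_force: [-0.4, -0.4, 0.4]
gripper_width: 55.4
```

>>> drive_tool([
  {"gripper":-0.3,"tx":-0.6,"ty":-0.9,"tz":0,"twist":0},
  {"gripper":-0.3,"tx":-0.6,"ty":-0.9,"tz":0,"twist":0},
  {"gripper":-0.3,"tx":-0.6,"ty":-0.9,"tz":0,"twist":0},
  {"gripper":-0.3,"tx":-0.6,"ty":-0.9,"tz":0,"twist":0},
  {"gripper":-0.3,"tx":-0.6,"ty":-0.9,"tz":0,"twist":0},
])

```text
t: 3.22
tcp_pos: [439.9, 217.6, 231.4]
eef_rot: [0.0, 0.001, 1.0, 0.0]
wrist_force: [0.6, 0.6, 0.7]
gripper_width: 55.6
```

>>> drive_tool([
  {"gripper":-0.3,"tx":-0.6,"ty":-0.9,"tz":0,"twist":0},
  {"gripper":-0.3,"tx":-0.6,"ty":-0.9,"tz":0,"twist":0},
  {"gripper":-0.3,"tx":-0.6,"ty":-0.9,"tz":0,"twist":0},
  {"gripper":-0.3,"tx":-0.6,"ty":-0.9,"tz":0,"twist":0},
  {"gripper":-0.3,"tx":-0.6,"ty":-0.9,"tz":0,"twist":0},
])

```text
t: 3.63
tcp_pos: [514.9, 105.1, 231.4]
eef_rot: [0.0, 0.001, 1.0, 0.0]
wrist_force: [-0.5, 0.7, 0.3]
gripper_width: 55.6
```

Run:
```python
from h import *
c=cam('wrist');P=cloud(c);cv2.imwrite('pics/w1.png',c['color'])
print(np.round(env.observe()['tcp_pos'],1),-np.array(c['R']).T@c['t'])
for n,x,y,lo,hi in [('squat',517,101,116,140),('tall',506,17,148,182),('brown',497,-76,92,115)]:
    m=(abs(P[...,0]-x)<35)&(abs(P[...,1]-y)<35)&(P[...,2]>lo)&(P[...,2]<hi)
    q=P[m]
    if len(q): print(n,len(q),'min',np.round(q.min(0)),'max',np.round(q.max(0)), np.round(cv2.minEnclosingCircle(q[:,:2].astype(np.float32))[0],1))
```

```text
[518.1 101.7 231.5] [440.52871897 105.19267789 374.17132929]
squat 689 min [507.  87. 116.] max [531. 110. 138.] [518.9  98.1]
tall 949 min [496.   5. 148.] max [518.  26. 174.] [507.2  14.8]
brown 993 min [484. -93.  92.] max [512. -65. 110.] [497.8 -78.6]
```

View pics/w1.png

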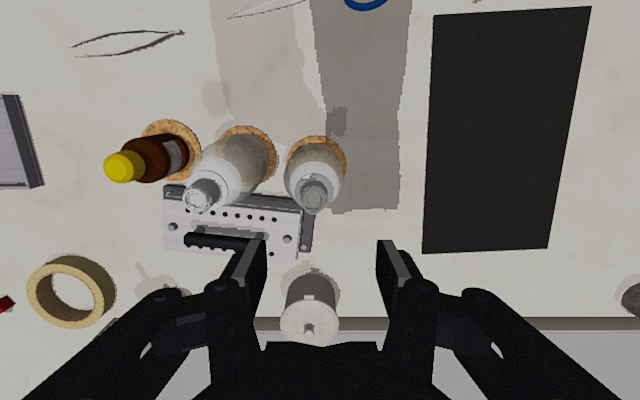

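The wrist view shows the squat cap at about (315,195), centred laterally between the fingers. It also shows tall at (200,195) and brown at (122,165), which agrees with the measurements. Descending and gripping squat.

>>> drive_tool([
  {"gripper":-0.3,"tx":0,"ty":-0.1,"tz":0.9,"twist":0},
  {"gripper":-0.3,"tx":0,"ty":0,"tz":1,"twist":0},
  {"gripper":-0.3,"tx":0,"ty":0,"tz":1,"twist":0},
  {"gripper":-0.3,"tx":0,"ty":0,"tz":1,"twist":0},
  {"gripper":-0.3,"tx":0,"ty":0,"tz":0.76,"twist":0},
])

```text
t: 4.1
tcp_pos: [513.3, 103.8, 112.9]
eef_rot: [-0.001, 0.001, 1.0, -0.0]
wrist_force: [-0.7, 0.1, -0.1]
gripper_width: 55.7
```

>>> drive_tool([
  {"gripper":-0.3,"tx":0,"ty":0,"tz":0,"twist":0},
  {"gripper":0.2,"tx":0,"ty":0,"tz":0,"twist":0},
  {"gripper":0.4,"tx":0,"ty":0,"tz":0,"twist":0},
  {"gripper":1,"tx":0,"ty":0,"tz":0,"twist":0},
  {"gripper":1,"tx":0,"ty":0,"tz":0,"twist":0},
])

```text
t: 4.52
tcp_pos: [516.3, 103.9, 116.9]
eef_rot: [0.002, 0.0, 1.0, -0.0]
wrist_force: [-0.4, -0.3, 2.1]
gripper_width: 21.7
```

>>> drive_tool([
  {"gripper":1,"tx":0,"ty":0,"tz":0,"twist":0},
  {"gripper":1,"tx":0,"ty":0,"tz":0,"twist":0},
  {"gripper":1,"tx":0,"ty":0,"tz":0,"twist":0},
  {"gripper":1,"tx":0,"ty":0,"tz":0,"twist":0},
  {"gripper":1,"tx":0,"ty":0,"tz":0,"twist":0},
])

```text
t: 4.93
tcp_pos: [516.5, 103.8, 116.8]
eef_rot: [0.002, 0.0, 1.0, -0.0]
wrist_force: [-0.2, -1.5, 6.9]
gripper_width: 21.2
```

>>> drive_tool([
  {"gripper":1,"tx":0,"ty":0,"tz":-0.1,"twist":0},
  {"gripper":1,"tx":0,"ty":0,"tz":-0.2,"twist":0},
  {"gripper":1,"tx":0,"ty":0,"tz":-0.2,"twist":0},
  {"gripper":1,"tx":0,"ty":0,"tz":-0.2,"twist":0},
  {"gripper":1,"tx":0,"ty":0,"tz":0,"twist":0},
])

```text
t: 5.35
tcp_pos: [515.4, 104.0, 133.4]
eef_rot: [0.001, -0.0, 1.0, 0.0]
wrist_force: [0.8, 0.8, -1.5]
gripper_width: 21.7
```

Run:
```python
from h import *
c=cam('scene');cv2.imwrite('pics/s1.png',cv2.resize(c['color'][100:250,230:430],None,fx=4,fy=4,interpolation=cv2.INTER_CUBIC))
s=env.observe();print(s['tcp_pos'],s['wrist_force'],s['moment'],s['gripper_width'])
```

```text
[515.24028062 103.99683352 132.96921228] [-0.04274756  0.03315872 -0.91594376] [-0.00330546 -0.03101617  0.03496257] 21.785540942819456
```

View pics/s1.png

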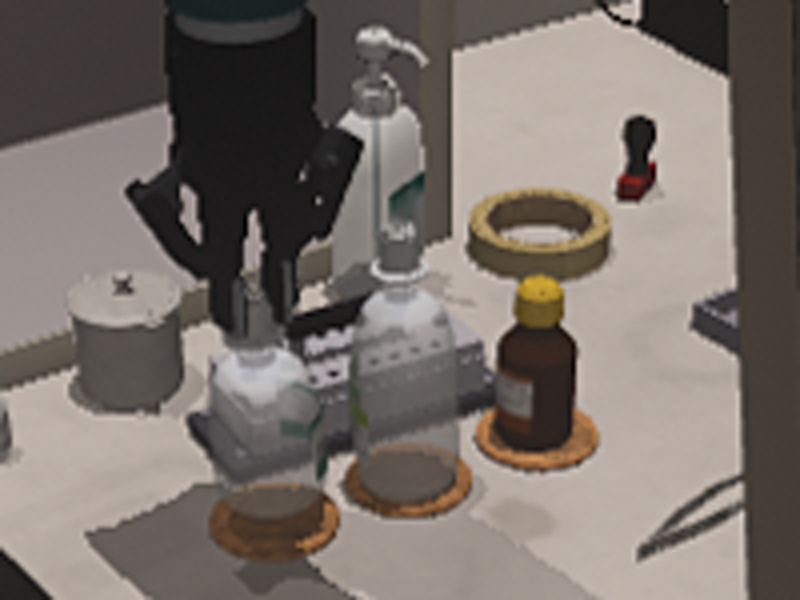

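Squat is lifted cleanly. In the image it hangs above its coaster at (270,520), and the force change implies about 0.09 kg. Carrying it to the mat.

>>> drive_tool([
  {"gripper":1,"tx":0,"ty":0.3,"tz":-0.3,"twist":0},
  {"gripper":1,"tx":0,"ty":0.7,"tz":-0.2,"twist":0},
  {"gripper":1,"tx":0,"ty":1,"tz":0,"twist":0},
  {"gripper":1,"tx":0,"ty":1,"tz":0,"twist":0},
  {"gripper":1,"tx":-0.3,"ty":1,"tz":0,"twist":0},
])

```text
t: 5.82
tcp_pos: [520.6, 205.2, 145.0]
eef_rot: [-0.001, 0.0, 1.0, 0.0]
wrist_force: [0.6, 0.1, -1.7]
gripper_width: 21.8
```

>>> drive_tool([
  {"gripper":1,"tx":-0.5,"ty":1,"tz":0,"twist":0},
  {"gripper":1,"tx":-0.6,"ty":1,"tz":0,"twist":0},
  {"gripper":1,"tx":-0.6,"ty":1,"tz":0,"twist":0},
  {"gripper":1,"tx":-0.5,"ty":0.7,"tz":0,"twist":0},
  {"gripper":1,"tx":-0.2,"ty":0.3,"tz":0,"twist":0},
])

```text
t: 6.23
tcp_pos: [583.7, 307.1, 145.0]
eef_rot: [0.001, -0.001, 1.0, 0.001]
wrist_force: [0.7, -0.5, -0.8]
gripper_width: 21.4
```

>>> drive_tool([
  {"gripper":1,"tx":0,"ty":0.2,"tz":0,"twist":0},
  {"gripper":1,"tx":0,"ty":0,"tz":0.5,"twist":0},
  {"gripper":1,"tx":0,"ty":0,"tz":0.3,"twist":0},
  {"gripper":1,"tx":0,"ty":0,"tz":0,"twist":0},
  {"gripper":1,"tx":0,"ty":0,"tz":0,"twist":0},
])

```text
t: 6.65
tcp_pos: [580.2, 307.4, 123.1]
eef_rot: [-0.002, 0.0, 1.0, -0.001]
wrist_force: [-1.0, -0.9, -1.6]
gripper_width: 21.6
```

>>> drive_tool([
  {"gripper":1,"tx":0,"ty":0,"tz":0.18,"twist":0},
  {"gripper":1,"tx":0,"ty":0,"tz":0.1,"twist":0},
  {"gripper":1,"tx":0,"ty":0,"tz":0,"twist":0},
  {"gripper":1,"tx":0,"ty":0,"tz":0,"twist":0},
  {"gripper":1,"tx":0,"ty":0,"tz":0,"twist":0},
])

```text
t: 7.07
tcp_pos: [582.4, 308.9, 118.1]
eef_rot: [0.0, 0.0, 1.0, 0.0]
wrist_force: [0.1, -0.3, -1.1]
gripper_width: 21.7
```

>>> drive_tool([
  {"gripper":1,"tx":0,"ty":0,"tz":0.1,"twist":0},
  {"gripper":1,"tx":0,"ty":0,"tz":0.04,"twist":0},
  {"gripper":1,"tx":0,"ty":0,"tz":0,"twist":0},
  {"gripper":1,"tx":0,"ty":0,"tz":0,"twist":0},
  {"gripper":1,"tx":0,"ty":0,"tz":0,"twist":0},
])

```text
t: 7.48
tcp_pos: [583.3, 309.1, 115.8]
eef_rot: [0.001, 0.0, 1.0, 0.0]
wrist_force: [-0.4, -1.5, 4.9]
gripper_width: 21.8
```

Contact is made (+4.9 N). Releasing and rising.

>>> drive_tool([
  {"gripper":0.3,"tx":0,"ty":0,"tz":0,"twist":0},
  {"gripper":-0.3,"tx":0,"ty":0,"tz":0,"twist":0},
  {"gripper":-0.3,"tx":0,"ty":0,"tz":0,"twist":0},
  {"gripper":-0.3,"tx":0,"ty":0,"tz":-0.4,"twist":0},
  {"gripper":-0.3,"tx":0,"ty":0,"tz":-0.8,"twist":0},
])

```text
t: 7.9
tcp_pos: [579.6, 307.9, 141.5]
eef_rot: [-0.003, -0.0, 1.0, -0.001]
wrist_force: [0.1, -0.6, 0.1]
gripper_width: 55.6
```

>>> drive_tool([
  {"gripper":-0.3,"tx":0,"ty":0,"tz":-1,"twist":0},
  {"gripper":-0.3,"tx":0,"ty":0,"tz":-1,"twist":0},
  {"gripper":-0.3,"tx":0.2,"ty":-1,"tz":-0.4,"twist":0},
  {"gripper":-0.3,"tx":0.3,"ty":-1,"tz":-0.4,"twist":0},
  {"gripper":-0.3,"tx":0.3,"ty":-1,"tz":-0.2,"twist":0},
])

```text
t: 8.32
tcp_pos: [563.0, 233.8, 221.8]
eef_rot: [0.002, -0.001, 1.0, 0.0]
wrist_force: [0.1, -0.3, -0.5]
gripper_width: 55.6
```

>>> drive_tool([
  {"gripper":-0.3,"tx":0.3,"ty":-1,"tz":0,"twist":0},
  {"gripper":-0.3,"tx":0.3,"ty":-1,"tz":0,"twist":0},
  {"gripper":-0.3,"tx":0.3,"ty":-1,"tz":0,"twist":0},
  {"gripper":-0.3,"tx":0.3,"ty":-1,"tz":0,"twist":0},
  {"gripper":-0.3,"tx":0.3,"ty":-1,"tz":0,"twist":0},
])

```text
t: 8.73
tcp_pos: [524.2, 107.9, 220.0]
eef_rot: [0.0, -0.0, 1.0, 0.0]
wrist_force: [0.3, 0.3, 0.2]
gripper_width: 55.3
```

>>> drive_tool([
  {"gripper":-0.3,"tx":0.3,"ty":-1,"tz":0,"twist":0},
  {"gripper":-0.3,"tx":0.2,"ty":-1,"tz":0,"twist":0},
  {"gripper":-0.3,"tx":0.2,"ty":-0.8,"tz":0,"twist":0},
  {"gripper":-0.3,"tx":0,"ty":-0.4,"tz":0,"twist":0},
  {"gripper":-0.3,"tx":0,"ty":0,"tz":0,"twist":0},
])

```text
t: 9.15
tcp_pos: [507.4, 27.4, 219.8]
eef_rot: [0.0, 0.001, 1.0, -0.0]
wrist_force: [0.4, -0.0, 0.1]
gripper_width: 55.6
```

>>> drive_tool([
  {"gripper":-0.3,"tx":0,"ty":-0.4,"tz":0,"twist":0},
  {"gripper":-0.3,"tx":0,"ty":-0.04,"tz":0.8,"twist":0},
  {"gripper":-0.3,"tx":0,"ty":0,"tz":1,"twist":0},
  {"gripper":-0.3,"tx":0,"ty":0,"tz":0.7,"twist":0},
  {"gripper":-0.3,"tx":0,"ty":0,"tz":0.2,"twist":0},
])

```text
t: 9.57
tcp_pos: [505.2, 18.7, 148.8]
eef_rot: [-0.003, -0.001, 1.0, 0.0]
wrist_force: [0.3, 0.2, -0.5]
gripper_width: 55.4
```

>>> drive_tool([
  {"gripper":-0.3,"tx":0,"ty":0,"tz":0,"twist":0},
  {"gripper":-0.3,"tx":0,"ty":0,"tz":0,"twist":0},
  {"gripper":-0.3,"tx":0,"ty":0,"tz":0,"twist":0},
  {"gripper":-0.3,"tx":0,"ty":0,"tz":0,"twist":0},
  {"gripper":-0.3,"tx":0,"ty":0,"tz":0,"twist":0},
])

```text
t: 9.98
tcp_pos: [508.3, 17.9, 153.1]
eef_rot: [0.001, -0.0, 1.0, -0.0]
wrist_force: [0.5, -0.1, -0.8]
gripper_width: 55.5
```

Run:
```python
from h import *
c=cam('top');P=cloud(c);cv2.imwrite('pics/t1.png',c['color'])
print(np.round(env.observe()['tcp_pos'],1))
m=(abs(P[...,0]-582)<35)&(abs(P[...,1]-309)<35)&(P[...,2]>116)&(P[...,2]<140)
q=P[m];print(q.min(0),q.max(0))
```

```text
[508.   17.9 152.9]
[574.60563312 293.34610652 116.67805165] [598.83427348 316.16129293 133.92713666]
```

>>> drive_tool([
  {"gripper":-0.3,"tx":0,"ty":0,"tz":0.08,"twist":0},
  {"gripper":0.3,"tx":0,"ty":0,"tz":0,"twist":0},
  {"gripper":0.5,"tx":0,"ty":0,"tz":0,"twist":0},
  {"gripper":1,"tx":0,"ty":0,"tz":0,"twist":0},
  {"gripper":1,"tx":0,"ty":0,"tz":0,"twist":0},
], force=80)

```text
t: 10.45
tcp_pos: [507.6, 17.6, 150.2]
eef_rot: [0.0, 0.0, 1.0, -0.0]
wrist_force: [0.2, -0.3, 1.3]
gripper_width: 19.1
```

>>> drive_tool([
  {"gripper":1,"tx":0,"ty":0,"tz":0,"twist":0},
  {"gripper":1,"tx":0,"ty":0,"tz":0,"twist":0},
  {"gripper":1,"tx":0,"ty":0,"tz":0,"twist":0},
  {"gripper":1,"tx":0,"ty":0,"tz":0,"twist":0},
  {"gripper":1,"tx":0,"ty":0,"tz":0,"twist":0},
])

```text
t: 10.87
tcp_pos: [507.5, 17.7, 150.1]
eef_rot: [0.0, 0.0, 1.0, -0.0]
wrist_force: [-0.4, -0.9, 3.3]
gripper_width: 19.5
```

>>> drive_tool([
  {"gripper":1,"tx":0,"ty":0,"tz":-0.1,"twist":0},
  {"gripper":1,"tx":0,"ty":0,"tz":-0.2,"twist":0},
  {"gripper":1,"tx":0,"ty":0,"tz":-0.4,"twist":0},
  {"gripper":1,"tx":0,"ty":0,"tz":-0.3,"twist":0},
  {"gripper":1,"tx":0,"ty":0,"tz":0,"twist":0},
])

```text
t: 11.28
tcp_pos: [508.6, 17.9, 176.9]
eef_rot: [0.002, -0.0, 1.0, 0.0]
wrist_force: [0.6, 0.9, -3.3]
gripper_width: 19.0
```

>>> drive_tool([
  {"gripper":1,"tx":0,"ty":0.3,"tz":-0.1,"twist":0},
  {"gripper":1,"tx":0.1,"ty":0.6,"tz":0,"twist":0},
  {"gripper":1,"tx":0.1,"ty":0.9,"tz":0,"twist":0},
  {"gripper":1,"tx":0.1,"ty":1,"tz":0,"twist":0},
  {"gripper":1,"tx":0.1,"ty":1,"tz":0,"twist":0},
])

```text
t: 11.7
tcp_pos: [496.7, 114.2, 177.2]
eef_rot: [-0.0, 0.0, 1.0, 0.0]
wrist_force: [-0.0, 0.5, -3.3]
gripper_width: 19.3
```

>>> drive_tool([
  {"gripper":1,"tx":0.1,"ty":1,"tz":0,"twist":0},
  {"gripper":1,"tx":0.1,"ty":1,"tz":0,"twist":0},
  {"gripper":1,"tx":0.1,"ty":1,"tz":0,"twist":0},
  {"gripper":1,"tx":0,"ty":1,"tz":0,"twist":0},
  {"gripper":1,"tx":0,"ty":1,"tz":0,"twist":0},
])

```text
t: 12.12
tcp_pos: [488.8, 239.6, 177.1]
eef_rot: [-0.0, -0.0, 1.0, 0.0]
wrist_force: [0.7, 0.2, -3.5]
gripper_width: 19.3
```

>>> drive_tool([
  {"gripper":1,"tx":0,"ty":1,"tz":0,"twist":0},
  {"gripper":1,"tx":0,"ty":0.8,"tz":0,"twist":0},
  {"gripper":1,"tx":0,"ty":0.6,"tz":0,"twist":0},
  {"gripper":1,"tx":0,"ty":0.3,"tz":0,"twist":0},
  {"gripper":1,"tx":0,"ty":0.1,"tz":0.2,"twist":0},
])

```text
t: 12.53
tcp_pos: [490.2, 309.4, 173.0]
eef_rot: [0.001, -0.001, 1.0, 0.0]
wrist_force: [-0.0, -0.5, -3.6]
gripper_width: 19.7
```

>>> drive_tool([
  {"gripper":1,"tx":0,"ty":0,"tz":0.5,"twist":0},
  {"gripper":1,"tx":0,"ty":0,"tz":0.2,"twist":0},
  {"gripper":1,"tx":0,"ty":0,"tz":0,"twist":0},
  {"gripper":1,"tx":0,"ty":0,"tz":0,"twist":0},
  {"gripper":1,"tx":0,"ty":0,"tz":0,"twist":0},
])

```text
t: 12.95
tcp_pos: [489.9, 307.4, 155.1]
eef_rot: [0.0, 0.0, 1.0, -0.0]
wrist_force: [0.0, 0.1, -2.8]
gripper_width: 19.5
```

>>> drive_tool([
  {"gripper":1,"tx":0,"ty":0,"tz":0.14,"twist":0},
  {"gripper":1,"tx":0,"ty":0,"tz":0.1,"twist":0},
  {"gripper":1,"tx":0,"ty":0,"tz":0,"twist":0},
  {"gripper":1,"tx":0,"ty":0,"tz":0,"twist":0},
  {"gripper":1,"tx":0,"ty":0,"tz":0,"twist":0},
])

```text
t: 13.37
tcp_pos: [490.1, 308.0, 149.3]
eef_rot: [0.0, 0.0, 1.0, 0.0]
wrist_force: [-0.6, 1.2, -1.0]
gripper_width: 19.2
```

>>> drive_tool([
  {"gripper":0.4,"tx":0,"ty":0,"tz":0,"twist":0},
  {"gripper":-0.3,"tx":0,"ty":0,"tz":0,"twist":0},
  {"gripper":-0.3,"tx":0,"ty":0,"tz":0,"twist":0},
  {"gripper":-0.3,"tx":0,"ty":0,"tz":-0.5,"twist":0},
  {"gripper":-0.3,"tx":0,"ty":0,"tz":-1,"twist":0},
])

```text
t: 13.78
tcp_pos: [487.2, 306.7, 183.4]
eef_rot: [-0.003, -0.0, 1.0, -0.002]
wrist_force: [0.6, -0.3, -0.2]
gripper_width: 55.4
```

>>> drive_tool([
  {"gripper":-0.3,"tx":0,"ty":-0.3,"tz":-0.6,"twist":0},
  {"gripper":-0.3,"tx":0,"ty":-1,"tz":0,"twist":0},
  {"gripper":-0.3,"tx":0,"ty":-1,"tz":0,"twist":0},
  {"gripper":-0.3,"tx":0,"ty":-1,"tz":0,"twist":0},
  {"gripper":-0.3,"tx":0,"ty":-1,"tz":0,"twist":0},
])

```text
t: 14.2
tcp_pos: [489.8, 199.6, 201.8]
eef_rot: [0.0, -0.0, 1.0, 0.0]
wrist_force: [0.5, 0.1, -0.6]
gripper_width: 55.6
```

>>> drive_tool([
  {"gripper":-0.3,"tx":0,"ty":-1,"tz":0,"twist":0},
  {"gripper":-0.3,"tx":0,"ty":-1,"tz":0,"twist":0},
  {"gripper":-0.3,"tx":0,"ty":-1,"tz":0,"twist":0},
  {"gripper":-0.3,"tx":0,"ty":-1,"tz":0,"twist":0},
  {"gripper":-0.3,"tx":0,"ty":-1,"tz":0,"twist":0},
])

```text
t: 14.62
tcp_pos: [489.7, 74.3, 201.7]
eef_rot: [0.0, -0.0, 1.0, 0.0]
wrist_force: [-0.1, 0.3, 0.4]
gripper_width: 55.6
```

>>> drive_tool([
  {"gripper":-0.3,"tx":-0.3,"ty":-1,"tz":0.3,"twist":0},
  {"gripper":-0.3,"tx":0,"ty":-1,"tz":0.4,"twist":0},
  {"gripper":-0.3,"tx":0,"ty":-1,"tz":0.3,"twist":0},
  {"gripper":-0.3,"tx":0,"ty":-1,"tz":0.2,"twist":0},
  {"gripper":-0.3,"tx":0,"ty":-1,"tz":0,"twist":0},
])

```text
t: 15.03
tcp_pos: [496.3, -50.6, 170.3]
eef_rot: [-0.001, -0.0, 1.0, 0.0]
wrist_force: [0.0, -0.5, -0.1]
gripper_width: 55.5
```

>>> drive_tool([
  {"gripper":-0.3,"tx":0,"ty":-0.6,"tz":0,"twist":0},
  {"gripper":-0.3,"tx":0,"ty":-0.2,"tz":0,"twist":0},
  {"gripper":-0.3,"tx":0,"ty":0,"tz":0,"twist":0},
  {"gripper":-0.3,"tx":0,"ty":0,"tz":0,"twist":0},
  {"gripper":-0.3,"tx":0,"ty":0,"tz":0,"twist":0},
])

```text
t: 15.45
tcp_pos: [497.2, -68.7, 171.5]
eef_rot: [0.0, -0.001, 1.0, 0.0]
wrist_force: [0.1, 0.7, -0.5]
gripper_width: 55.4
```

>>> drive_tool([
  {"gripper":-0.3,"tx":0,"ty":-0.25,"tz":0.7,"twist":0},
  {"gripper":-0.3,"tx":0,"ty":0,"tz":1,"twist":0},
  {"gripper":-0.3,"tx":0,"ty":0,"tz":0.9,"twist":0},
  {"gripper":-0.3,"tx":0,"ty":0,"tz":0.4,"twist":0},
  {"gripper":-0.3,"tx":0,"ty":0,"tz":0.14,"twist":0},
])

```text
t: 15.87
tcp_pos: [495.3, -74.4, 90.8]
eef_rot: [-0.002, -0.001, 1.0, 0.001]
wrist_force: [-0.3, -0.3, 0.5]
gripper_width: 55.5
```

>>> drive_tool([
  {"gripper":-0.3,"tx":0,"ty":0,"tz":0,"twist":0},
  {"gripper":-0.3,"tx":0,"ty":0,"tz":0,"twist":0},
  {"gripper":0,"tx":0,"ty":0,"tz":0,"twist":0},
  {"gripper":0.3,"tx":0,"ty":0,"tz":0,"twist":0},
  {"gripper":1,"tx":0,"ty":0,"tz":0,"twist":0},
], force=60)

```text
t: 16.28
tcp_pos: [498.7, -76.3, 94.4]
eef_rot: [0.002, 0.0, 1.0, -0.001]
wrist_force: [-1.1, -0.6, 3.5]
gripper_width: 27.6
```

>>> drive_tool([
  {"gripper":1,"tx":0,"ty":0,"tz":0,"twist":0},
  {"gripper":1,"tx":0,"ty":0,"tz":0,"twist":0},
  {"gripper":1,"tx":0,"ty":0,"tz":0,"twist":0},
  {"gripper":1,"tx":0,"ty":0,"tz":0,"twist":0},
  {"gripper":1,"tx":0,"ty":0,"tz":0,"twist":0},
])

```text
t: 16.7
tcp_pos: [498.6, -76.4, 94.4]
eef_rot: [0.002, 0.0, 1.0, -0.0]
wrist_force: [0.7, 0.3, 5.6]
gripper_width: 27.5
```

>>> drive_tool([
  {"gripper":1,"tx":0,"ty":0,"tz":-0.1,"twist":0},
  {"gripper":1,"tx":0,"ty":0,"tz":-0.3,"twist":0},
  {"gripper":1,"tx":0,"ty":0,"tz":-0.5,"twist":0},
  {"gripper":1,"tx":0,"ty":0,"tz":-0.3,"twist":0},
  {"gripper":1,"tx":0,"ty":0,"tz":0,"twist":0},
])

```text
t: 17.12
tcp_pos: [498.6, -76.2, 124.7]
eef_rot: [0.002, -0.0, 1.0, -0.0]
wrist_force: [-0.2, -0.5, -0.5]
gripper_width: 27.7
```

>>> drive_tool([
  {"gripper":1,"tx":0,"ty":0.3,"tz":-0.2,"twist":0},
  {"gripper":1,"tx":0.2,"ty":0.6,"tz":0,"twist":0},
  {"gripper":1,"tx":0.3,"ty":0.9,"tz":0,"twist":0},
  {"gripper":1,"tx":0.4,"ty":1,"tz":0,"twist":0},
  {"gripper":1,"tx":0.4,"ty":1,"tz":0,"twist":0},
])

```text
t: 17.53
tcp_pos: [463.8, 20.3, 127.5]
eef_rot: [-0.0, 0.0, 1.0, 0.0]
wrist_force: [1.5, 0.7, -1.1]
gripper_width: 27.7
```

>>> drive_tool([
  {"gripper":1,"tx":0.4,"ty":1,"tz":0,"twist":0},
  {"gripper":1,"tx":0.4,"ty":1,"tz":0,"twist":0},
  {"gripper":1,"tx":0.4,"ty":1,"tz":0,"twist":0},
  {"gripper":1,"tx":0.4,"ty":1,"tz":0,"twist":0},
  {"gripper":1,"tx":0.4,"ty":1,"tz":0,"twist":0},
])

```text
t: 17.95
tcp_pos: [413.3, 145.6, 127.5]
eef_rot: [-0.0, -0.0, 1.0, 0.0]
wrist_force: [-0.4, -0.1, -0.4]
gripper_width: 27.6
```

>>> drive_tool([
  {"gripper":1,"tx":0.3,"ty":1,"tz":0,"twist":0},
  {"gripper":1,"tx":0.3,"ty":1,"tz":0,"twist":0},
  {"gripper":1,"tx":0,"ty":1,"tz":0,"twist":0},
  {"gripper":1,"tx":0,"ty":1,"tz":0,"twist":0},
  {"gripper":1,"tx":0,"ty":1,"tz":0,"twist":0},
])

```text
t: 18.37
tcp_pos: [398.5, 270.5, 127.5]
eef_rot: [-0.0, -0.0, 1.0, -0.0]
wrist_force: [0.1, -0.5, 0.0]
gripper_width: 27.2
```

>>> drive_tool([
  {"gripper":1,"tx":0,"ty":0.8,"tz":0,"twist":0},
  {"gripper":1,"tx":0,"ty":0.4,"tz":0,"twist":0},
  {"gripper":1,"tx":0,"ty":0.2,"tz":0.3,"twist":0},
  {"gripper":1,"tx":0,"ty":0,"tz":0.6,"twist":0},
  {"gripper":1,"tx":0,"ty":0,"tz":0.2,"twist":0},
])

```text
t: 18.78
tcp_pos: [398.1, 303.0, 98.1]
eef_rot: [-0.002, -0.0, 1.0, -0.001]
wrist_force: [-0.6, -0.1, -1.7]
gripper_width: 27.4
```

>>> drive_tool([
  {"gripper":1,"tx":0,"ty":0,"tz":0,"twist":0},
  {"gripper":1,"tx":0,"ty":0,"tz":0,"twist":0},
  {"gripper":1,"tx":0,"ty":0,"tz":0,"twist":0},
  {"gripper":1,"tx":0,"ty":0,"tz":0,"twist":0},
  {"gripper":1,"tx":0,"ty":0,"tz":0,"twist":0},
])

```text
t: 19.2
tcp_pos: [400.3, 304.1, 101.0]
eef_rot: [0.001, 0.0, 1.0, 0.0]
wrist_force: [0.8, -0.1, -0.5]
gripper_width: 27.4
```

>>> drive_tool([
  {"gripper":1,"tx":0,"ty":0,"tz":0.2,"twist":0},
  {"gripper":1,"tx":0,"ty":0,"tz":0.1,"twist":0},
  {"gripper":1,"tx":0,"ty":0,"tz":0,"twist":0},
  {"gripper":1,"tx":0,"ty":0,"tz":0,"twist":0},
  {"gripper":1,"tx":0,"ty":0,"tz":0,"twist":0},
])

```text
t: 19.62
tcp_pos: [400.3, 304.3, 93.4]
eef_rot: [0.001, 0.0, 1.0, 0.0]
wrist_force: [-1.7, -1.1, 4.8]
gripper_width: 27.5
```

>>> drive_tool([
  {"gripper":0.2,"tx":0,"ty":0,"tz":0,"twist":0},
  {"gripper":-0.3,"tx":0,"ty":0,"tz":0,"twist":0},
  {"gripper":-0.3,"tx":0,"ty":0,"tz":0,"twist":0},
  {"gripper":-0.3,"tx":0,"ty":0,"tz":-0.5,"twist":0},
  {"gripper":-0.3,"tx":0,"ty":0,"tz":-1,"twist":0},
])

```text
t: 20.03
tcp_pos: [396.6, 302.4, 127.2]
eef_rot: [-0.004, -0.0, 1.0, -0.002]
wrist_force: [-0.6, 0.7, 0.6]
gripper_width: 55.3
```

>>> drive_tool([
  {"gripper":-0.3,"tx":0,"ty":0,"tz":-1,"twist":0},
  {"gripper":-0.3,"tx":0,"ty":0,"tz":-1,"twist":0},
  {"gripper":-0.3,"tx":0,"ty":-1,"tz":-0.5,"twist":0},
  {"gripper":-0.3,"tx":-0.4,"ty":-1,"tz":0,"twist":0},
  {"gripper":-0.3,"tx":-0.7,"ty":-1,"tz":0,"twist":0},
])

```text
t: 20.45
tcp_pos: [426.6, 228.9, 193.8]
eef_rot: [0.0, -0.001, 1.0, 0.0]
wrist_force: [0.2, 1.7, -1.2]
gripper_width: 55.3
```

>>> drive_tool([
  {"gripper":-0.3,"tx":-0.7,"ty":-1,"tz":0,"twist":0},
  {"gripper":-0.3,"tx":-0.7,"ty":-1,"tz":0,"twist":0},
  {"gripper":-0.3,"tx":-0.7,"ty":-1,"tz":0,"twist":0},
  {"gripper":-0.3,"tx":-0.7,"ty":-1,"tz":0,"twist":0},
  {"gripper":-0.3,"tx":-0.7,"ty":-1,"tz":0,"twist":0},
])

```text
t: 20.87
tcp_pos: [515.0, 102.8, 192.4]
eef_rot: [-0.0, 0.0, 1.0, 0.0]
wrist_force: [-0.1, 0.8, 1.2]
gripper_width: 55.5
```

>>> drive_tool([
  {"gripper":-0.3,"tx":-0.7,"ty":-1,"tz":0,"twist":0},
  {"gripper":-0.3,"tx":-0.7,"ty":-1,"tz":0,"twist":0},
  {"gripper":-0.3,"tx":-0.7,"ty":-1,"tz":0,"twist":0},
  {"gripper":-0.3,"tx":-0.6,"ty":-0.7,"tz":0,"twist":0},
  {"gripper":-0.3,"tx":-0.3,"ty":-0.3,"tz":0,"twist":0},
])

```text
t: 21.28
tcp_pos: [591.3, 1.8, 192.3]
eef_rot: [0.0, 0.001, 1.0, -0.0]
wrist_force: [0.3, -0.7, -0.3]
gripper_width: 55.6
```

>>> drive_tool([
  {"gripper":-0.3,"tx":0,"ty":0,"tz":0,"twist":-1},
  {"gripper":-0.3,"tx":0,"ty":0,"tz":0,"twist":-1},
  {"gripper":-0.3,"tx":0,"ty":0,"tz":0,"twist":-1},
  {"gripper":-0.3,"tx":0,"ty":0,"tz":0,"twist":-1},
  {"gripper":-0.3,"tx":0,"ty":0,"tz":0,"twist":-1},
])

```text
t: 21.7
tcp_pos: [589.0, 5.0, 192.3]
eef_rot: [-0.001, -0.299, 0.954, 0.001]
wrist_force: [0.0, -0.1, -0.6]
gripper_width: 55.4
```

>>> drive_tool([
  {"gripper":-0.3,"tx":0,"ty":0,"tz":0,"twist":-1},
  {"gripper":-0.3,"tx":0,"ty":0,"tz":0,"twist":-1},
  {"gripper":-0.3,"tx":0,"ty":0,"tz":0,"twist":-1},
  {"gripper":-0.3,"tx":0,"ty":0,"tz":0,"twist":-1},
  {"gripper":-0.3,"tx":0,"ty":0,"tz":0,"twist":-1},
])

```text
t: 22.12
tcp_pos: [589.0, 5.1, 192.3]
eef_rot: [-0.0, -0.567, 0.823, 0.001]
wrist_force: [-0.1, 0.4, -0.1]
gripper_width: 55.7
```

>>> drive_tool([
  {"gripper":-0.3,"tx":0,"ty":0,"tz":0,"twist":-1},
  {"gripper":-0.3,"tx":0,"ty":0,"tz":0,"twist":-1},
  {"gripper":-0.3,"tx":0,"ty":0,"tz":0,"twist":-0.13},
  {"gripper":-0.3,"tx":0,"ty":0,"tz":0,"twist":0},
  {"gripper":-0.3,"tx":0,"ty":0,"tz":0,"twist":0},
])

```text
t: 22.53
tcp_pos: [589.4, 4.6, 192.6]
eef_rot: [-0.0, -0.665, 0.747, 0.0]
wrist_force: [-0.1, 0.2, -0.2]
gripper_width: 55.7
```

Run:
```python
from h import *
c=cam('wrist');P=cloud(c)
t=cam('top');T=cloud(t);d=cam('scene')
s=env.observe();print(np.round(s['tcp_pos'],1),np.round(s['eef_rot'],3),np.round(s['joint_positions'],2))
for nm,A in(('wrist',P),('top',T)):
    m=(abs(A[...,0]-586)<25)&(abs(A[...,1]-3)<60)&(A[...,2]>70)&(A[...,2]<90);q=A[m]
    if len(q)>5:print(nm,'handle',len(q),q.mean(0),cv2.minAreaRect(q[:,:2].astype(np.float32)))
for n,x,y,lo,hi in [('squat',585,306,116,140),('tall',490,306,148,182),('brown',400,302,92,115)]:
    m=(abs(T[...,0]-x)<35)&(abs(T[...,1]-y)<35)&(T[...,2]>lo)&(T[...,2]<hi);q=T[m]
    print(n,len(q),np.round(q.min(0)),np.round(q.max(0)))
a=cv2.resize(c['color'],(480,300));b=d['color'][130:345,130:470];b=cv2.resize(b,(480,300))
cv2.imwrite('pics/v4.png',np.vstack([a,b]))
```

```text
[589.6   4.3 192.7] [-0.    -0.665  0.747  0.   ] [-0.1   0.24 -0.16  1.17  0.   -1.56]
wrist handle 1306 [584.54443643  -3.00660224  81.65052111] ((584.5492553710938, -0.7963447570800781), (82.84988403320312, 11.905959129333496), 83.23448181152344)
squat 106 [575. 294. 116.] [599. 317. 133.]
tall 109 [481. 296. 148.] [501. 316. 173.]
brown 141 [387. 288.  92.] [414. 316. 109.]
```

View pics/v4.png

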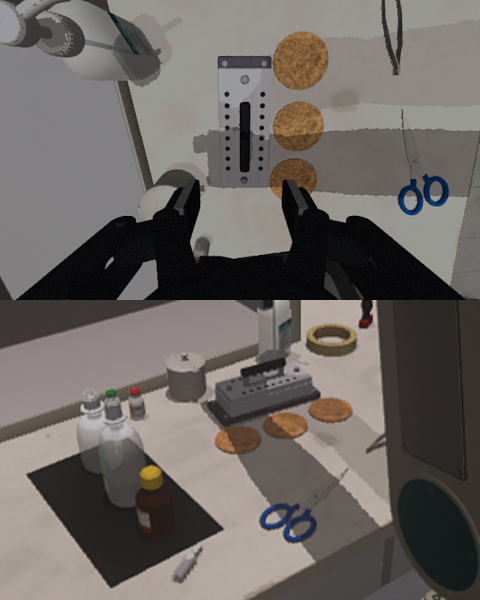

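Bottles check: all three stand upright on the mat, and the top-view cap positions match. In the wrist view the handle bar, at (245,137), lies parallel to the pads. Descending on the handle.

>>> drive_tool([
  {"gripper":-0.3,"tx":0,"ty":0.18,"tz":0.7,"twist":0},
  {"gripper":-0.3,"tx":0,"ty":0,"tz":1,"twist":0},
  {"gripper":-0.3,"tx":0,"ty":0,"tz":1,"twist":0},
  {"gripper":-0.3,"tx":0,"ty":0,"tz":1,"twist":0},
  {"gripper":-0.3,"tx":0,"ty":0,"tz":0.7,"twist":0},
])

```text
t: 23.1
tcp_pos: [583.9, 4.8, 80.6]
eef_rot: [-0.001, -0.665, 0.747, 0.001]
wrist_force: [0.3, 0.0, -0.1]
gripper_width: 55.5
```

>>> drive_tool([
  {"gripper":-0.3,"tx":0,"ty":0,"tz":0.5,"twist":0},
  {"gripper":-0.3,"tx":0,"ty":0,"tz":0.2,"twist":0},
  {"gripper":-0.3,"tx":0,"ty":0,"tz":0,"twist":0},
  {"gripper":-0.3,"tx":0,"ty":0,"tz":0,"twist":0},
  {"gripper":-0.3,"tx":0,"ty":0,"tz":0,"twist":0},
])

```text
t: 23.52
tcp_pos: [586.4, 4.5, 66.6]
eef_rot: [0.001, -0.665, 0.747, -0.001]
wrist_force: [0.6, -0.7, 0.1]
gripper_width: 55.3
```

>>> drive_tool([
  {"gripper":-0.3,"tx":0,"ty":0.05,"tz":0.2,"twist":0},
  {"gripper":0,"tx":0,"ty":0,"tz":0.08,"twist":0},
  {"gripper":0.4,"tx":0,"ty":0,"tz":0,"twist":0},
  {"gripper":0.6,"tx":0,"ty":0,"tz":0,"twist":0},
  {"gripper":1,"tx":0,"ty":0,"tz":0,"twist":0},
], force=80)

```text
t: 23.93
tcp_pos: [584.2, 4.8, 58.8]
eef_rot: [0.0, -0.665, 0.747, -0.0]
wrist_force: [0.4, 0.3, -1.9]
gripper_width: 10.4
```

>>> drive_tool([
  {"gripper":1,"tx":0,"ty":0,"tz":0,"twist":0},
  {"gripper":1,"tx":0,"ty":0,"tz":0,"twist":0},
  {"gripper":1,"tx":0,"ty":0,"tz":0,"twist":0},
  {"gripper":1,"tx":0,"ty":0,"tz":0,"twist":0},
  {"gripper":1,"tx":0,"ty":0,"tz":0,"twist":0},
])

```text
t: 24.35
tcp_pos: [584.2, 4.8, 58.7]
eef_rot: [0.0, -0.665, 0.747, -0.0]
wrist_force: [-2.0, 1.1, 4.2]
gripper_width: 10.1
```

Gripped with low side forces. Lifting straight up slowly.

>>> drive_tool([
  {"gripper":1,"tx":0,"ty":0,"tz":-0.1,"twist":0},
  {"gripper":1,"tx":0,"ty":0,"tz":-0.2,"twist":0},
  {"gripper":1,"tx":0,"ty":0,"tz":-0.2,"twist":0},
  {"gripper":1,"tx":0,"ty":0,"tz":-0.2,"twist":0},
  {"gripper":1,"tx":0,"ty":0,"tz":-0.2,"twist":0},
])

```text
t: 24.77
tcp_pos: [583.2, 4.9, 80.9]
eef_rot: [-0.001, -0.665, 0.747, 0.001]
wrist_force: [-0.7, -0.2, -2.4]
gripper_width: 10.4
```

>>> drive_tool([
  {"gripper":1,"tx":0,"ty":0,"tz":-0.3,"twist":0},
  {"gripper":1,"tx":0,"ty":0,"tz":-0.4,"twist":0},
  {"gripper":1,"tx":0,"ty":0,"tz":-0.4,"twist":0},
  {"gripper":1,"tx":0,"ty":0,"tz":-0.4,"twist":0},
  {"gripper":1,"tx":0,"ty":0,"tz":-0.2,"twist":0},
])

```text
t: 25.18
tcp_pos: [585.1, 4.7, 125.7]
eef_rot: [0.001, -0.665, 0.747, -0.001]
wrist_force: [-0.3, -0.3, -2.8]
gripper_width: 10.3
```

Run:
```python
from h import *
t=cam('top');T=cloud(t);d=cam('scene')
s=env.observe();print(np.round(s['tcp_pos'],1),np.round(s['wrist_force'],1),np.round(s['moment'],2))
r=env.cut_out('top','steel_tray')[0]
q=T[r['mask']];q=q[~np.isnan(q[:,0])];print(r['p'],cv2.minAreaRect(q[:,:2].astype(np.float32)))
for rr in env.cut_out('top','coaster_0'):
    q=T[rr['mask']];q=q[abs(q[:,2]-4)<6];print('coaster',round(rr['p'],2),np.round(q.min(0)),np.round(q.max(0)),(q.min(0)+q.max(0))/2)
b=d['color'][130:260,230:430];cv2.imwrite('pics/v5.png',cv2.resize(b,None,fx=3,fy=3))
```

```text
[585.4   4.7 125.3] [-0.3 -0.1 -3.3] [ 0.04 -0.03 -0.02]
0.75 ((489.3671875, -347.8669738769531), (116.74617767333984, 202.42599487304688), 0.9371464252471924)
coaster 0.6 [ 468. -116.   -2.] [531. -93.   7.] [ 499.4645493  -104.25312071    2.56832128]
```

View pics/v5.png

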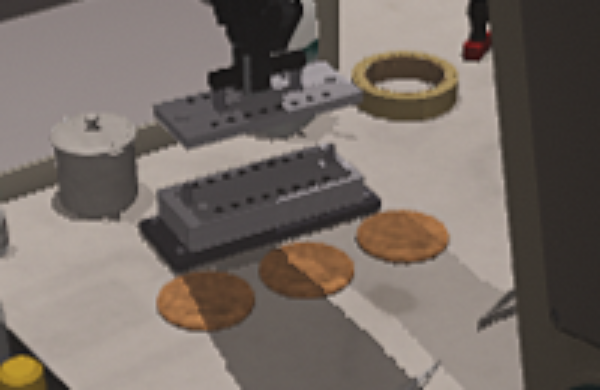

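The plate is clear of the dowels and level, above the filler at (260,100) in the crop, with the coasters free. Carrying it to the tray with a 0.12 rad turn.

>>> drive_tool([
  {"gripper":1,"tx":0,"ty":0,"tz":0,"twist":-1},
  {"gripper":1,"tx":0.3,"ty":0.1,"tz":0,"twist":0},
  {"gripper":1,"tx":0.6,"ty":0.2,"tz":0,"twist":0},
  {"gripper":1,"tx":0.9,"ty":0.3,"tz":0,"twist":0},
  {"gripper":1,"tx":1,"ty":0.3,"tz":0,"twist":0},
])

```text
t: 25.8
tcp_pos: [560.8, -65.7, 122.6]
eef_rot: [0.0, 0.708, -0.706, -0.001]
wrist_force: [-0.1, -0.0, -2.3]
gripper_width: 10.2
```

>>> drive_tool([
  {"gripper":1,"tx":1,"ty":0.3,"tz":0,"twist":0},
  {"gripper":1,"tx":1,"ty":0.3,"tz":0,"twist":0},
  {"gripper":1,"tx":1,"ty":0.3,"tz":0,"twist":0},
  {"gripper":1,"tx":1,"ty":0.3,"tz":0,"twist":0},
  {"gripper":1,"tx":1,"ty":0.3,"tz":0,"twist":0},
])

```text
t: 26.22
tcp_pos: [523.5, -191.8, 122.6]
eef_rot: [0.0, 0.708, -0.707, -0.001]
wrist_force: [0.4, -0.7, -3.2]
gripper_width: 10.5
```

>>> drive_tool([
  {"gripper":1,"tx":1,"ty":0.3,"tz":0,"twist":0},
  {"gripper":1,"tx":1,"ty":0.3,"tz":0,"twist":0},
  {"gripper":1,"tx":1,"ty":0.3,"tz":0,"twist":0},
  {"gripper":1,"tx":1,"ty":0.3,"tz":0,"twist":0},
  {"gripper":1,"tx":0.9,"ty":0.2,"tz":0,"twist":0},
])

```text
t: 26.63
tcp_pos: [488.7, -314.6, 122.6]
eef_rot: [0.0, 0.707, -0.707, -0.001]
wrist_force: [0.3, -0.2, -2.9]
gripper_width: 10.7
```

>>> drive_tool([
  {"gripper":1,"tx":0.6,"ty":0,"tz":0,"twist":0},
  {"gripper":1,"tx":0.4,"ty":0,"tz":0,"twist":0},
  {"gripper":1,"tx":0.1,"ty":0,"tz":0,"twist":0},
  {"gripper":1,"tx":0,"ty":0,"tz":0,"twist":0},
  {"gripper":1,"tx":0,"ty":0,"tz":0,"twist":0},
])

```text
t: 27.05
tcp_pos: [490.7, -339.6, 123.0]
eef_rot: [-0.0, 0.709, -0.705, -0.001]
wrist_force: [0.7, -0.0, -2.9]
gripper_width: 10.7
```

Run:
```python
from h import *
c=cam('top');T=cloud(c);cv2.imwrite('pics/t6.png',cv2.resize(c['color'][160:260,380:520],None,fx=4,fy=4))
s=env.observe();print(np.round(s['tcp_pos'],1),np.round(s['eef_rot'],3),np.round(s['joint_positions'],2))
hsv=cv2.cvtColor(c['color'],cv2.COLOR_BGR2HSV)
m=(hsv[...,1]>90)&(hsv[...,0]<22)&(abs(T[...,2]-4)<8)&(T[...,0]>440)&(T[...,0]<570)&(abs(T[...,1]-15)<150)
m=cv2.morphologyEx(m.astype(np.uint8),cv2.MORPH_CLOSE,np.ones((3,3)))
n,l,st,ce=cv2.connectedComponentsWithStats(m)
for i in range(1,n):
    if st[i,4]>100: q=T[l==i];print('cork',st[i,4],np.round(cv2.minEnclosingCircle(q[:,:2].astype(np.float32))[0],1),np.round(np.nanmean(q,0),1))
```

```text
[ 490.7 -339.3  123. ] [-0.     0.709 -0.705 -0.001] [-0.71  0.3  -0.23  1.04  0.   -2.29]
cork 670 [517.6 100. ] [517.   99.7   2.9]
cork 667 [505.5  13.1] [505.5  12.6   2.9]
cork 674 [498.2 -78.9] [498.1 -78.9   3. ]
```

View pics/t6.png

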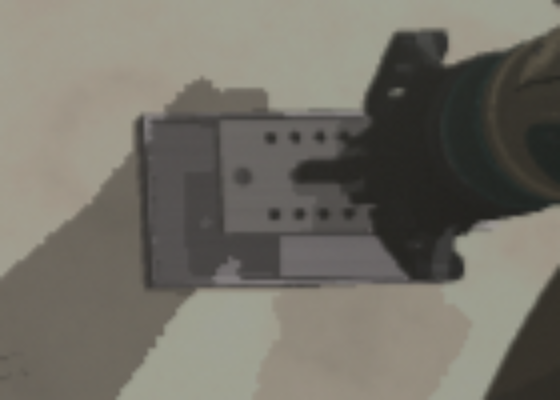

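>>> drive_tool([
  {"gripper":1,"tx":0.1,"ty":0,"tz":0.4,"twist":0},
  {"gripper":1,"tx":0,"ty":0,"tz":0.8,"twist":0},
  {"gripper":1,"tx":0,"ty":0,"tz":1,"twist":0},
  {"gripper":1,"tx":0,"ty":0,"tz":0.8,"twist":0},
  {"gripper":1,"tx":0,"ty":0,"tz":0.5,"twist":0},
])

```text
t: 27.52
tcp_pos: [489.2, -341.0, 32.8]
eef_rot: [0.0, 0.709, -0.705, -0.002]
wrist_force: [-0.6, 1.0, -4.1]
gripper_width: 10.5
```

>>> drive_tool([
  {"gripper":1,"tx":0,"ty":0,"tz":0.2,"twist":0},
  {"gripper":1,"tx":0,"ty":0,"tz":0.1,"twist":0},
  {"gripper":1,"tx":0,"ty":0,"tz":0,"twist":0},
  {"gripper":1,"tx":0,"ty":0,"tz":0,"twist":0},
  {"gripper":1,"tx":0,"ty":0,"tz":0,"twist":0},
])

```text
t: 27.93
tcp_pos: [491.8, -344.1, 29.8]
eef_rot: [-0.0, 0.709, -0.705, 0.001]
wrist_force: [-0.2, -0.2, -2.6]
gripper_width: 10.2
```

>>> drive_tool([
  {"gripper":1,"tx":-0.05,"ty":0,"tz":0.15,"twist":0},
  {"gripper":1,"tx":0,"ty":0,"tz":0.1,"twist":0},
  {"gripper":1,"tx":0,"ty":0,"tz":0.04,"twist":0},
  {"gripper":1,"tx":0,"ty":0,"tz":0,"twist":0},
  {"gripper":1,"tx":0,"ty":0,"tz":0,"twist":0},
])

```text
t: 28.35
tcp_pos: [491.4, -342.3, 22.7]
eef_rot: [-0.0, 0.709, -0.705, 0.001]
wrist_force: [-1.1, 0.1, 4.0]
gripper_width: 10.2
```

>>> drive_tool([
  {"gripper":0.5,"tx":0,"ty":0,"tz":0,"twist":0},
  {"gripper":0.2,"tx":0,"ty":0,"tz":0,"twist":0},
  {"gripper":0.2,"tx":0,"ty":0,"tz":0,"twist":0},
  {"gripper":0.2,"tx":0,"ty":0,"tz":-0.2,"twist":0},
  {"gripper":0.2,"tx":0,"ty":0,"tz":-0.6,"twist":0},
])

```text
t: 28.77
tcp_pos: [489.0, -340.5, 39.2]
eef_rot: [0.0, 0.709, -0.705, -0.002]
wrist_force: [0.3, 0.2, 1.4]
gripper_width: 34.2
```

>>> drive_tool([
  {"gripper":-0.3,"tx":0,"ty":0,"tz":-1,"twist":0},
  {"gripper":-0.3,"tx":0,"ty":0,"tz":-1,"twist":0},
  {"gripper":-0.3,"tx":0,"ty":0,"tz":-1,"twist":0},
  {"gripper":-0.3,"tx":0,"ty":0,"tz":-1,"twist":1},
  {"gripper":-0.3,"tx":0,"ty":0,"tz":-1,"twist":1},
])

```text
t: 29.18
tcp_pos: [490.5, -341.8, 167.6]
eef_rot: [0.0, -0.617, 0.787, -0.0]
wrist_force: [0.6, -0.7, 0.5]
gripper_width: 55.7
```

>>> drive_tool([
  {"gripper":-0.3,"tx":0,"ty":0,"tz":0,"twist":1},
  {"gripper":-0.3,"tx":0,"ty":0,"tz":0,"twist":1},
  {"gripper":-0.3,"tx":0,"ty":0,"tz":0,"twist":1},
  {"gripper":-0.3,"tx":0,"ty":0,"tz":0,"twist":1},
  {"gripper":-0.3,"tx":0,"ty":0,"tz":0,"twist":1},
])

```text
t: 29.6
tcp_pos: [490.7, -341.9, 166.5]
eef_rot: [0.0, -0.357, 0.934, -0.0]
wrist_force: [-0.5, 0.0, 0.8]
gripper_width: 55.9
```

>>> drive_tool([
  {"gripper":-0.3,"tx":0,"ty":0,"tz":0,"twist":1},
  {"gripper":-0.3,"tx":0,"ty":0,"tz":0,"twist":1},
  {"gripper":-0.3,"tx":0,"ty":0,"tz":0,"twist":1},
  {"gripper":-0.3,"tx":0,"ty":0,"tz":0,"twist":1},
  {"gripper":-0.3,"tx":0,"ty":0,"tz":0,"twist":1},
])

```text
t: 30.02
tcp_pos: [490.6, -341.9, 166.3]
eef_rot: [0.0, -0.065, 0.998, -0.0]
wrist_force: [0.4, 0.4, -0.1]
gripper_width: 55.5
```

>>> drive_tool([
  {"gripper":-0.3,"tx":0,"ty":0,"tz":0,"twist":1},
  {"gripper":-0.3,"tx":0,"ty":0,"tz":0,"twist":0.13},
  {"gripper":-0.3,"tx":0,"ty":0,"tz":0,"twist":0},
  {"gripper":-0.3,"tx":0,"ty":0.4,"tz":0,"twist":0},
  {"gripper":-0.3,"tx":0,"ty":1,"tz":0,"twist":0},
])

```text
t: 30.43
tcp_pos: [491.2, -308.7, 166.3]
eef_rot: [0.001, 0.0, 1.0, -0.001]
wrist_force: [0.8, 0.3, 0.4]
gripper_width: 55.5
```

>>> drive_tool([
  {"gripper":-0.3,"tx":0.25,"ty":1,"tz":0,"twist":0},
  {"gripper":-0.3,"tx":0.25,"ty":1,"tz":0,"twist":0},
  {"gripper":-0.3,"tx":0.25,"ty":1,"tz":0,"twist":0},
  {"gripper":-0.3,"tx":0.25,"ty":1,"tz":0,"twist":0},
  {"gripper":-0.3,"tx":0.25,"ty":1,"tz":0,"twist":0},
])

```text
t: 30.85
tcp_pos: [458.7, -180.1, 166.1]
eef_rot: [-0.0, -0.001, 1.0, 0.0]
wrist_force: [0.8, -0.1, -0.6]
gripper_width: 55.4
```

Run:
```python
from h import *
c=cam('top');T=cloud(c)
s=env.observe();print(np.round(s['tcp_pos'],1),np.round(s['eef_rot'],3))
m=(abs(T[...,0]-490)<58)&(abs(T[...,1]+342)<100)
q=T[m&(abs(T[...,2]-14)<5)];print(np.percentile(q,[2,50,98],axis=0))
h=T[m&(T[...,2]>33)];print('handle',len(h),h.mean(0),cv2.minAreaRect(h[:,:2].astype(np.float32)))
r=env.cut_out('top','capsule_plate')[0];q=T[r['mask']];print(r['p'],cv2.minAreaRect(q[:,:2].astype(np.float32)))
d=cam('scene')
cv2.imwrite('pics/v7.png',np.vstack([cv2.resize(c['color'][160:260,380:520],(560,300)),cv2.resize(d['color'][130:230,370:510],(560,300))]))
```

```text
[ 456.2 -175.6  165.5] [-0.002 -0.002  1.     0.003]
[[ 539.452078   -253.85113208   13.96342692]
 [ 541.95623192 -248.86481474   17.97209839]
 [ 542.41206558 -247.45444555   18.31178732]]
handle 0 [nan nan nan] ((0.0, 0.0), (0.0, 0.0), 0.0)<stdin>:6: RuntimeWarning: Mean of empty slice.
  ret = um.true_divide(
Traceback (most recent call last):
IndexError: list index out of range
```

The arm blocks the top view of the tray, so I'll check the plate once over the mat. Going to brown.

>>> drive_tool([
  {"gripper":-0.3,"tx":0.2,"ty":0.9,"tz":0,"twist":0},
  {"gripper":-0.3,"tx":0.2,"ty":1,"tz":0,"twist":0},
  {"gripper":-0.3,"tx":0.2,"ty":1,"tz":0,"twist":0},
  {"gripper":-0.3,"tx":0.2,"ty":1,"tz":0,"twist":0},
  {"gripper":-0.3,"tx":0.2,"ty":1,"tz":0,"twist":0},
])

```text
t: 31.37
tcp_pos: [434.2, -58.5, 166.3]
eef_rot: [0.0, -0.001, 1.0, -0.0]
wrist_force: [0.6, 0.9, 0.9]
gripper_width: 55.3
```

>>> drive_tool([
  {"gripper":-0.3,"tx":0.2,"ty":1,"tz":0,"twist":0},
  {"gripper":-0.3,"tx":0.2,"ty":1,"tz":0,"twist":0},
  {"gripper":-0.3,"tx":0.2,"ty":1,"tz":0,"twist":0},
  {"gripper":-0.3,"tx":0.2,"ty":1,"tz":0,"twist":0},
  {"gripper":-0.3,"tx":0.2,"ty":1,"tz":0,"twist":0},
])

```text
t: 31.78
tcp_pos: [409.2, 66.7, 166.3]
eef_rot: [0.0, -0.001, 1.0, 0.0]
wrist_force: [0.3, 1.0, 0.4]
gripper_width: 55.5
```

>>> drive_tool([
  {"gripper":-0.3,"tx":0.1,"ty":1,"tz":0,"twist":0},
  {"gripper":-0.3,"tx":0.1,"ty":1,"tz":0,"twist":0},
  {"gripper":-0.3,"tx":0,"ty":1,"tz":0,"twist":0},
  {"gripper":-0.3,"tx":0,"ty":1,"tz":0,"twist":0},
  {"gripper":-0.3,"tx":0,"ty":1,"tz":0,"twist":0},
])

```text
t: 32.2
tcp_pos: [404.4, 191.9, 166.3]
eef_rot: [0.0, -0.001, 1.0, 0.0]
wrist_force: [0.0, 0.3, 0.5]
gripper_width: 55.6
```

>>> drive_tool([
  {"gripper":-0.3,"tx":0,"ty":1,"tz":0,"twist":0},
  {"gripper":-0.3,"tx":0,"ty":1,"tz":0,"twist":0},
  {"gripper":-0.3,"tx":0,"ty":1,"tz":0,"twist":0},
  {"gripper":-0.3,"tx":0,"ty":0.9,"tz":0,"twist":0},
  {"gripper":-0.3,"tx":0,"ty":0.4,"tz":0,"twist":0},
])

```text
t: 32.62
tcp_pos: [404.8, 300.6, 166.3]
eef_rot: [0.001, -0.002, 1.0, 0.001]
wrist_force: [0.5, -0.2, 0.2]
gripper_width: 55.6
```

Run:
```python
from h import *
c=cam('top');T=cloud(c)
s=env.observe();print(np.round(s['tcp_pos'],1),np.round(s['eef_rot'],3))
m=(abs(T[...,0]-490)<58)&(abs(T[...,1]+342)<100)
h=T[m&(T[...,2]>33)];print('handle',len(h),np.round(h.mean(0),1),cv2.minAreaRect(h[:,:2].astype(np.float32)))
r=env.cut_out('top','capsule_plate')
for x in r[:1]: q=T[x['mask']];print(x['p'],cv2.minAreaRect(q[:,:2].astype(np.float32)),np.percentile(q[:,2],[2,50,98]))
d=cam('scene')
cv2.imwrite('pics/v7.png',np.vstack([cv2.resize(c['color'][160:260,380:520],(420,300)),cv2.resize(d['color'][130:230,370:510],(420,300))]))
```

```text
[404.9 301.  166.3] [ 0.001 -0.002  1.     0.001]
handle 172 [ 492.6 -343.1   44.1] ((492.58209228515625, -344.92755126953125), (81.340576171875, 10.521084785461426), 89.14266204833984)
0.83 ((nan, nan), (0.0, 0.0), 0.0) [nan nan nan]
```

View pics/v7.png

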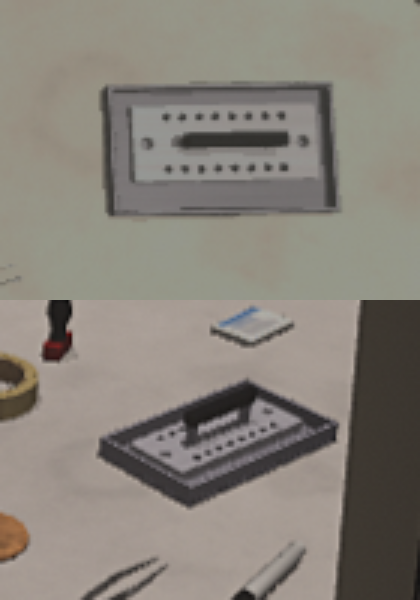

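The plate lies flat in the tray, handle up, near centre at about (215,140) in the upper crop. Now brown goes back.

>>> drive_tool([
  {"gripper":-0.3,"tx":0.18,"ty":0.13,"tz":0.5,"twist":0},
  {"gripper":-0.3,"tx":0,"ty":0,"tz":1,"twist":0},
  {"gripper":-0.3,"tx":0,"ty":0,"tz":0.9,"twist":0},
  {"gripper":-0.3,"tx":0,"ty":0,"tz":0.3,"twist":0},
  {"gripper":-0.3,"tx":0,"ty":0,"tz":0.1,"twist":0},
])

```text
t: 33.18
tcp_pos: [398.2, 299.2, 94.2]
eef_rot: [-0.002, 0.001, 1.0, -0.001]
wrist_force: [0.1, 0.6, 0.5]
gripper_width: 55.6
```

>>> drive_tool([
  {"gripper":-0.3,"tx":0,"ty":0,"tz":0,"twist":0},
  {"gripper":-0.3,"tx":0,"ty":0,"tz":0,"twist":0},
  {"gripper":-0.3,"tx":0,"ty":0,"tz":0,"twist":0},
  {"gripper":-0.3,"tx":0,"ty":0,"tz":0,"twist":0},
  {"gripper":-0.3,"tx":0,"ty":0,"tz":0,"twist":0},
])

```text
t: 33.6
tcp_pos: [400.7, 301.7, 97.1]
eef_rot: [0.001, -0.0, 1.0, 0.0]
wrist_force: [-0.0, -0.3, 0.3]
gripper_width: 55.4
```

>>> drive_tool([
  {"gripper":-0.3,"tx":0.02,"ty":0.1,"tz":0.14,"twist":0},
  {"gripper":0,"tx":0,"ty":0,"tz":0,"twist":0},
  {"gripper":0.2,"tx":0,"ty":0,"tz":0,"twist":0},
  {"gripper":1,"tx":0,"ty":0,"tz":0,"twist":0},
  {"gripper":1,"tx":0,"ty":0,"tz":0,"twist":0},
], force=60)

```text
t: 34.02
tcp_pos: [399.4, 303.8, 92.7]
eef_rot: [0.0, -0.0, 1.0, -0.0]
wrist_force: [-0.6, -0.1, 0.7]
gripper_width: 27.7
```

>>> drive_tool([
  {"gripper":1,"tx":0,"ty":0,"tz":0,"twist":0},
  {"gripper":1,"tx":0,"ty":0,"tz":0,"twist":0},
  {"gripper":1,"tx":0,"ty":0,"tz":0,"twist":0},
  {"gripper":1,"tx":0,"ty":0,"tz":0,"twist":0},
  {"gripper":1,"tx":0,"ty":0,"tz":0,"twist":0},
])

```text
t: 34.43
tcp_pos: [399.5, 303.8, 92.7]
eef_rot: [0.0, 0.0, 1.0, -0.0]
wrist_force: [-0.8, -2.2, 2.8]
gripper_width: 27.8
```

>>> drive_tool([
  {"gripper":1,"tx":0,"ty":0,"tz":-0.1,"twist":0},
  {"gripper":1,"tx":0,"ty":0,"tz":-0.3,"twist":0},
  {"gripper":1,"tx":0,"ty":0,"tz":-0.5,"twist":0},
  {"gripper":1,"tx":0,"ty":0,"tz":-0.4,"twist":0},
  {"gripper":1,"tx":0,"ty":-0.1,"tz":0,"twist":0},
])

```text
t: 34.85
tcp_pos: [401.2, 302.7, 127.6]
eef_rot: [0.002, -0.0, 1.0, 0.001]
wrist_force: [0.4, 1.2, -0.8]
gripper_width: 27.6
```

>>> drive_tool([
  {"gripper":1,"tx":0,"ty":-0.4,"tz":0,"twist":0},
  {"gripper":1,"tx":-0.2,"ty":-0.8,"tz":0,"twist":0},
  {"gripper":1,"tx":-0.3,"ty":-1,"tz":0,"twist":0},
  {"gripper":1,"tx":-0.4,"ty":-1,"tz":0,"twist":0},
  {"gripper":1,"tx":-0.4,"ty":-1,"tz":0,"twist":0},
])

```text
t: 35.27
tcp_pos: [431.1, 194.6, 124.3]
eef_rot: [-0.001, -0.0, 1.0, -0.0]
wrist_force: [1.1, 1.5, -1.1]
gripper_width: 27.3
```

>>> drive_tool([
  {"gripper":1,"tx":-0.4,"ty":-1,"tz":0,"twist":0},
  {"gripper":1,"tx":-0.4,"ty":-1,"tz":0,"twist":0},
  {"gripper":1,"tx":-0.4,"ty":-1,"tz":0,"twist":0},
  {"gripper":1,"tx":-0.4,"ty":-1,"tz":0,"twist":0},
  {"gripper":1,"tx":-0.3,"ty":-1,"tz":0,"twist":0},
])

```text
t: 35.68
tcp_pos: [479.1, 69.4, 124.5]
eef_rot: [-0.0, 0.0, 1.0, -0.0]
wrist_force: [0.7, 0.5, -0.8]
gripper_width: 27.7
```

>>> drive_tool([
  {"gripper":1,"tx":-0.3,"ty":-1,"tz":0,"twist":0},
  {"gripper":1,"tx":-0.2,"ty":-1,"tz":0,"twist":0},
  {"gripper":1,"tx":-0.1,"ty":-1,"tz":0,"twist":0},
  {"gripper":1,"tx":0,"ty":-1,"tz":0,"twist":0},
  {"gripper":1,"tx":0,"ty":-1,"tz":0,"twist":0},
])

```text
t: 36.1
tcp_pos: [493.3, -55.3, 124.3]
eef_rot: [-0.001, 0.0, 1.0, 0.0]
wrist_force: [0.5, 0.6, -0.6]
gripper_width: 27.5
```

>>> drive_tool([
  {"gripper":1,"tx":0,"ty":-0.6,"tz":0,"twist":0},
  {"gripper":1,"tx":0,"ty":-0.3,"tz":0,"twist":0},
  {"gripper":1,"tx":0,"ty":-0.1,"tz":0,"twist":0},
  {"gripper":1,"tx":0,"ty":0,"tz":0,"twist":0},
  {"gripper":1,"tx":0,"ty":0,"tz":0,"twist":0},
])

```text
t: 36.52
tcp_pos: [493.9, -78.0, 124.7]
eef_rot: [-0.0, -0.0, 1.0, 0.0]
wrist_force: [-0.9, 0.3, -1.5]
gripper_width: 27.6
```

>>> drive_tool([
  {"gripper":1,"tx":-0.16,"ty":0.07,"tz":0.2,"twist":0},
  {"gripper":1,"tx":0,"ty":0,"tz":0.4,"twist":0},
  {"gripper":1,"tx":0,"ty":0,"tz":0.3,"twist":0},
  {"gripper":1,"tx":0,"ty":0,"tz":0.1,"twist":0},
  {"gripper":1,"tx":0,"ty":0,"tz":0,"twist":0},
])

```text
t: 36.93
tcp_pos: [497.0, -76.1, 98.4]
eef_rot: [-0.002, -0.0, 1.0, 0.0]
wrist_force: [0.7, -1.1, -0.3]
gripper_width: 27.5
```

>>> drive_tool([
  {"gripper":1,"tx":0,"ty":0,"tz":0,"twist":0},
  {"gripper":1,"tx":0,"ty":0,"tz":0,"twist":0},
  {"gripper":1,"tx":0,"ty":0,"tz":0,"twist":0},
  {"gripper":1,"tx":0,"ty":0,"tz":0,"twist":0},
  {"gripper":1,"tx":0,"ty":0,"tz":0,"twist":0},
])

```text
t: 37.35
tcp_pos: [498.7, -77.0, 100.4]
eef_rot: [0.0, 0.0, 1.0, -0.0]
wrist_force: [0.7, 0.2, -0.5]
gripper_width: 27.7
```

>>> drive_tool([
  {"gripper":1,"tx":0.03,"ty":0.02,"tz":0.18,"twist":0},
  {"gripper":1,"tx":0,"ty":0,"tz":0.1,"twist":0},
  {"gripper":1,"tx":0,"ty":0,"tz":0,"twist":0},
  {"gripper":1,"tx":0,"ty":0,"tz":0,"twist":0},
  {"gripper":1,"tx":0,"ty":0,"tz":0,"twist":0},
])

```text
t: 37.77
tcp_pos: [498.2, -76.6, 93.6]
eef_rot: [0.001, 0.0, 1.0, -0.0]
wrist_force: [-0.1, -0.4, 4.9]
gripper_width: 27.6
```

>>> drive_tool([
  {"gripper":0.2,"tx":0,"ty":0,"tz":0,"twist":0},
  {"gripper":-0.3,"tx":0,"ty":0,"tz":0,"twist":0},
  {"gripper":-0.3,"tx":0,"ty":0,"tz":0,"twist":0},
  {"gripper":-0.3,"tx":0,"ty":0,"tz":-0.5,"twist":0},
  {"gripper":-0.3,"tx":0,"ty":0,"tz":-1,"twist":0},
])

```text
t: 38.18
tcp_pos: [494.2, -75.4, 127.4]
eef_rot: [-0.004, 0.0, 1.0, 0.001]
wrist_force: [-0.9, -0.3, -1.0]
gripper_width: 55.6
```

>>> drive_tool([
  {"gripper":-0.3,"tx":0,"ty":0.3,"tz":-1,"twist":0},
  {"gripper":-0.3,"tx":0.1,"ty":1,"tz":-0.8,"twist":0},
  {"gripper":-0.3,"tx":0.1,"ty":1,"tz":-0.6,"twist":0},
  {"gripper":-0.3,"tx":0.1,"ty":1,"tz":-0.5,"twist":0},
  {"gripper":-0.3,"tx":0,"ty":1,"tz":0,"twist":0},
])

```text
t: 38.6
tcp_pos: [491.4, 32.0, 205.8]
eef_rot: [0.002, 0.0, 1.0, -0.0]
wrist_force: [0.6, 1.1, -0.1]
gripper_width: 55.5
```

>>> drive_tool([
  {"gripper":-0.3,"tx":0,"ty":1,"tz":0,"twist":0},
  {"gripper":-0.3,"tx":0,"ty":1,"tz":0,"twist":0},
  {"gripper":-0.3,"tx":0,"ty":1,"tz":0,"twist":0},
  {"gripper":-0.3,"tx":0,"ty":1,"tz":0,"twist":0},
  {"gripper":-0.3,"tx":0,"ty":1,"tz":0,"twist":0},
])

```text
t: 39.02
tcp_pos: [489.6, 157.3, 202.6]
eef_rot: [-0.0, -0.0, 1.0, -0.0]
wrist_force: [0.2, 0.1, -0.2]
gripper_width: 55.3
```

>>> drive_tool([
  {"gripper":-0.3,"tx":0,"ty":1,"tz":0,"twist":0},
  {"gripper":-0.3,"tx":0,"ty":1,"tz":0,"twist":0},
  {"gripper":-0.3,"tx":0,"ty":1,"tz":0,"twist":0},
  {"gripper":-0.3,"tx":0,"ty":1,"tz":0,"twist":0},
  {"gripper":-0.3,"tx":0,"ty":1,"tz":0,"twist":0},
])

```text
t: 39.43
tcp_pos: [489.6, 282.3, 202.5]
eef_rot: [-0.0, -0.0, 1.0, -0.0]
wrist_force: [0.0, 0.8, 0.2]
gripper_width: 55.8
```

>>> drive_tool([
  {"gripper":-0.3,"tx":0,"ty":0.7,"tz":0,"twist":0},
  {"gripper":-0.3,"tx":0,"ty":0.3,"tz":0,"twist":0},
  {"gripper":-0.3,"tx":0,"ty":0,"tz":0,"twist":0},
  {"gripper":-0.3,"tx":0,"ty":0,"tz":0,"twist":0},
  {"gripper":-0.3,"tx":0,"ty":0,"tz":0,"twist":0},
])

```text
t: 39.85
tcp_pos: [489.9, 305.1, 202.8]
eef_rot: [-0.0, 0.0, 1.0, -0.0]
wrist_force: [-0.9, -0.2, -0.2]
gripper_width: 55.3
```

>>> drive_tool([
  {"gripper":-0.3,"tx":0,"ty":0.12,"tz":0.4,"twist":0},
  {"gripper":-0.3,"tx":0,"ty":0,"tz":0.8,"twist":0},
  {"gripper":-0.3,"tx":0,"ty":0,"tz":0.6,"twist":0},
  {"gripper":-0.3,"tx":0,"ty":0,"tz":0.2,"twist":0},
  {"gripper":-0.3,"tx":0,"ty":0,"tz":0,"twist":0},
])

```text
t: 40.27
tcp_pos: [488.6, 307.6, 150.8]
eef_rot: [-0.002, 0.001, 1.0, -0.001]
wrist_force: [0.7, 0.1, -0.3]
gripper_width: 55.3
```

>>> drive_tool([
  {"gripper":-0.3,"tx":0,"ty":0,"tz":0,"twist":0},
  {"gripper":-0.3,"tx":0,"ty":0,"tz":0,"twist":0},
  {"gripper":-0.3,"tx":0,"ty":0,"tz":0,"twist":0},
  {"gripper":-0.3,"tx":0,"ty":0,"tz":0,"twist":0},
  {"gripper":-0.3,"tx":0,"ty":0,"tz":0,"twist":0},
])

```text
t: 40.68
tcp_pos: [490.7, 309.4, 153.9]
eef_rot: [0.001, -0.0, 1.0, 0.0]
wrist_force: [0.2, 0.3, 0.4]
gripper_width: 55.5
```

>>> drive_tool([
  {"gripper":-0.3,"tx":0.03,"ty":-0.05,"tz":0.16,"twist":0},
  {"gripper":0.3,"tx":0,"ty":0,"tz":0,"twist":0},
  {"gripper":0.5,"tx":0,"ty":0,"tz":0,"twist":0},
  {"gripper":1,"tx":0,"ty":0,"tz":0,"twist":0},
  {"gripper":1,"tx":0,"ty":0,"tz":0,"twist":0},
], force=80)

```text
t: 41.1
tcp_pos: [489.6, 307.8, 149.2]
eef_rot: [0.0, -0.0, 1.0, -0.0]
wrist_force: [0.7, -1.4, 0.7]
gripper_width: 19.4
```

>>> drive_tool([
  {"gripper":1,"tx":0,"ty":0,"tz":0,"twist":0},
  {"gripper":1,"tx":0,"ty":0,"tz":0,"twist":0},
  {"gripper":1,"tx":0,"ty":0,"tz":0,"twist":0},
  {"gripper":1,"tx":0,"ty":0,"tz":0,"twist":0},
  {"gripper":1,"tx":0,"ty":0,"tz":0,"twist":0},
])

```text
t: 41.52
tcp_pos: [489.6, 307.8, 149.2]
eef_rot: [0.0, 0.0, 1.0, -0.0]
wrist_force: [0.5, -0.4, 2.4]
gripper_width: 19.2
```

>>> drive_tool([
  {"gripper":1,"tx":0,"ty":0,"tz":-0.1,"twist":0},
  {"gripper":1,"tx":0,"ty":0,"tz":-0.3,"twist":0},
  {"gripper":1,"tx":0,"ty":0,"tz":-0.4,"twist":0},
  {"gripper":1,"tx":0,"ty":0,"tz":-0.3,"twist":0},
  {"gripper":1,"tx":0,"ty":-0.1,"tz":0,"twist":0},
])

```text
t: 41.93
tcp_pos: [490.9, 306.5, 179.2]
eef_rot: [0.002, -0.0, 1.0, 0.001]
wrist_force: [0.6, 0.5, -3.6]
gripper_width: 19.5
```

>>> drive_tool([
  {"gripper":1,"tx":0,"ty":-0.3,"tz":0,"twist":0},
  {"gripper":1,"tx":0,"ty":-0.6,"tz":0,"twist":0},
  {"gripper":1,"tx":-0.1,"ty":-0.9,"tz":0,"twist":0},
  {"gripper":1,"tx":-0.1,"ty":-1,"tz":0,"twist":0},
  {"gripper":1,"tx":-0.1,"ty":-1,"tz":0,"twist":0},
])

```text
t: 42.35
tcp_pos: [496.0, 208.1, 175.9]
eef_rot: [-0.001, -0.0, 1.0, -0.001]
wrist_force: [0.0, -0.3, -3.9]
gripper_width: 19.1
```

>>> drive_tool([
  {"gripper":1,"tx":-0.1,"ty":-1,"tz":0,"twist":0},
  {"gripper":1,"tx":-0.1,"ty":-1,"tz":0,"twist":0},
  {"gripper":1,"tx":-0.1,"ty":-1,"tz":0,"twist":0},
  {"gripper":1,"tx":-0.1,"ty":-1,"tz":0,"twist":0},
  {"gripper":1,"tx":0,"ty":-1,"tz":0,"twist":0},
])

```text
t: 42.77
tcp_pos: [506.2, 82.9, 176.1]
eef_rot: [-0.0, 0.0, 1.0, -0.0]
wrist_force: [0.7, -0.5, -2.6]
gripper_width: 19.1
```

>>> drive_tool([
  {"gripper":1,"tx":0,"ty":-1,"tz":0,"twist":0},
  {"gripper":1,"tx":0,"ty":-0.8,"tz":0,"twist":0},
  {"gripper":1,"tx":0,"ty":-0.6,"tz":0,"twist":0},
  {"gripper":1,"tx":0,"ty":-0.3,"tz":0,"twist":0},
  {"gripper":1,"tx":0,"ty":0,"tz":0,"twist":0},
])

```text
t: 43.18
tcp_pos: [506.0, 15.8, 176.2]
eef_rot: [-0.001, 0.002, 1.0, -0.0]
wrist_force: [0.9, 0.4, -3.7]
gripper_width: 19.0
```

>>> drive_tool([
  {"gripper":1,"tx":0,"ty":0,"tz":0,"twist":0},
  {"gripper":1,"tx":0,"ty":0,"tz":0,"twist":0},
  {"gripper":1,"tx":0,"ty":0,"tz":0,"twist":0},
  {"gripper":1,"tx":0,"ty":0,"tz":0,"twist":0},
  {"gripper":1,"tx":0,"ty":0,"tz":0,"twist":0},
])

```text
t: 43.6
tcp_pos: [506.9, 18.6, 176.5]
eef_rot: [-0.0, -0.001, 1.0, 0.0]
wrist_force: [-0.4, -0.0, -3.3]
gripper_width: 19.5
```

>>> drive_tool([
  {"gripper":1,"tx":0,"ty":-0.04,"tz":0.2,"twist":0},
  {"gripper":1,"tx":0,"ty":0,"tz":0.4,"twist":0},
  {"gripper":1,"tx":0,"ty":0,"tz":0.2,"twist":0},
  {"gripper":1,"tx":0,"ty":0,"tz":0,"twist":0},
  {"gripper":1,"tx":0,"ty":0,"tz":0,"twist":0},
])

```text
t: 44.02
tcp_pos: [506.0, 17.0, 155.5]
eef_rot: [-0.001, -0.0, 1.0, 0.0]
wrist_force: [-0.3, 0.3, -4.0]
gripper_width: 19.0
```

>>> drive_tool([
  {"gripper":1,"tx":0,"ty":0,"tz":0,"twist":0},
  {"gripper":1,"tx":0,"ty":0,"tz":0,"twist":0},
  {"gripper":1,"tx":0,"ty":0,"tz":0,"twist":0},
  {"gripper":1,"tx":0,"ty":0,"tz":0,"twist":0},
  {"gripper":1,"tx":0,"ty":0,"tz":0,"twist":0},
])

```text
t: 44.43
tcp_pos: [507.2, 16.8, 156.9]
eef_rot: [0.0, -0.0, 1.0, -0.0]
wrist_force: [-0.0, -0.6, -3.5]
gripper_width: 19.4
```

>>> drive_tool([
  {"gripper":1,"tx":0,"ty":0.04,"tz":0.16,"twist":0},
  {"gripper":1,"tx":0,"ty":0,"tz":0.1,"twist":0},
  {"gripper":1,"tx":0,"ty":0,"tz":0,"twist":0},
  {"gripper":1,"tx":0,"ty":0,"tz":0,"twist":0},
  {"gripper":1,"tx":0,"ty":0,"tz":0,"twist":0},
])

```text
t: 44.85
tcp_pos: [507.2, 17.8, 150.3]
eef_rot: [0.0, -0.0, 1.0, -0.0]
wrist_force: [0.4, 0.6, -1.0]
gripper_width: 19.3
```

>>> drive_tool([
  {"gripper":0.4,"tx":0,"ty":0,"tz":0,"twist":0},
  {"gripper":-0.3,"tx":0,"ty":0,"tz":0,"twist":0},
  {"gripper":-0.3,"tx":0,"ty":0,"tz":0,"twist":0},
  {"gripper":-0.3,"tx":0,"ty":0,"tz":-0.5,"twist":0},
  {"gripper":-0.3,"tx":0,"ty":0,"tz":-1,"twist":0},
])

```text
t: 45.27
tcp_pos: [504.1, 18.1, 184.9]
eef_rot: [-0.004, 0.0, 1.0, 0.0]
wrist_force: [0.9, 0.4, -0.1]
gripper_width: 55.1
```

>>> drive_tool([
  {"gripper":-0.3,"tx":0,"ty":0.3,"tz":-0.6,"twist":0},
  {"gripper":-0.3,"tx":-0.3,"ty":1,"tz":0,"twist":0},
  {"gripper":-0.3,"tx":-0.3,"ty":1,"tz":0,"twist":0},
  {"gripper":-0.3,"tx":-0.3,"ty":1,"tz":0,"twist":0},
  {"gripper":-0.3,"tx":-0.3,"ty":1,"tz":0,"twist":0},
])

```text
t: 45.68
tcp_pos: [537.4, 126.4, 203.0]
eef_rot: [0.0, 0.0, 1.0, 0.0]
wrist_force: [1.0, 0.3, 0.4]
gripper_width: 55.6
```

>>> drive_tool([
  {"gripper":-0.3,"tx":-0.3,"ty":1,"tz":0,"twist":0},
  {"gripper":-0.3,"tx":-0.3,"ty":1,"tz":0,"twist":0},
  {"gripper":-0.3,"tx":-0.3,"ty":1,"tz":0,"twist":0},
  {"gripper":-0.3,"tx":-0.3,"ty":1,"tz":0,"twist":0},
  {"gripper":-0.3,"tx":-0.3,"ty":1,"tz":0,"twist":0},
])

```text
t: 46.1
tcp_pos: [574.7, 251.7, 202.6]
eef_rot: [0.0, -0.0, 1.0, -0.0]
wrist_force: [1.2, -0.7, 0.0]
gripper_width: 55.5
```

>>> drive_tool([
  {"gripper":-0.3,"tx":-0.3,"ty":1,"tz":0.2,"twist":0},
  {"gripper":-0.3,"tx":0,"ty":0.8,"tz":0.4,"twist":0},
  {"gripper":-0.3,"tx":0,"ty":0.3,"tz":0.4,"twist":0},
  {"gripper":-0.3,"tx":0,"ty":0,"tz":0,"twist":0},
  {"gripper":-0.3,"tx":0,"ty":0,"tz":0,"twist":0},
])

```text
t: 46.52
tcp_pos: [580.7, 302.1, 176.3]
eef_rot: [-0.001, -0.0, 1.0, -0.001]
wrist_force: [0.1, 0.6, -0.4]
gripper_width: 55.5
```

>>> drive_tool([
  {"gripper":-0.3,"tx":0,"ty":0,"tz":0,"twist":0},
  {"gripper":-0.3,"tx":0,"ty":0,"tz":0,"twist":0},
  {"gripper":-0.3,"tx":0,"ty":0,"tz":0,"twist":0},
  {"gripper":-0.3,"tx":0,"ty":0,"tz":0,"twist":0},
  {"gripper":-0.3,"tx":0,"ty":0,"tz":0,"twist":0},
])

```text
t: 46.93
tcp_pos: [582.2, 302.3, 178.1]
eef_rot: [0.0, 0.0, 1.0, 0.0]
wrist_force: [-0.2, 0.1, 0.2]
gripper_width: 55.4
```

>>> drive_tool([
  {"gripper":-0.3,"tx":-0.04,"ty":0.25,"tz":0.2,"twist":0},
  {"gripper":-0.3,"tx":0,"ty":0,"tz":0.8,"twist":0},
  {"gripper":-0.3,"tx":0,"ty":0,"tz":0.8,"twist":0},
  {"gripper":-0.3,"tx":0,"ty":0,"tz":0.5,"twist":0},
  {"gripper":-0.3,"tx":0,"ty":0,"tz":0.1,"twist":0},
])

```text
t: 47.35
tcp_pos: [580.6, 308.4, 114.0]
eef_rot: [-0.003, -0.0, 1.0, -0.001]
wrist_force: [-0.6, -0.5, -0.7]
gripper_width: 55.6
```

>>> drive_tool([
  {"gripper":-0.3,"tx":0,"ty":0,"tz":0,"twist":0},
  {"gripper":-0.3,"tx":0,"ty":0,"tz":0,"twist":0},
  {"gripper":-0.3,"tx":0,"ty":0,"tz":0,"twist":0},
  {"gripper":-0.3,"tx":0,"ty":0,"tz":0,"twist":0},
  {"gripper":-0.3,"tx":0,"ty":0,"tz":0,"twist":0},
])

```text
t: 47.77
tcp_pos: [583.7, 309.4, 118.8]
eef_rot: [0.001, 0.0, 1.0, 0.0]
wrist_force: [-0.5, -0.3, 0.4]
gripper_width: 55.5
```

>>> drive_tool([
  {"gripper":-0.3,"tx":0,"ty":0,"tz":0.1,"twist":0},
  {"gripper":0.3,"tx":0,"ty":0,"tz":0,"twist":0},
  {"gripper":0.5,"tx":0,"ty":0,"tz":0,"twist":0},
  {"gripper":1,"tx":0,"ty":0,"tz":0,"twist":0},
  {"gripper":1,"tx":0,"ty":0,"tz":0,"twist":0},
], force=60)

```text
t: 48.18
tcp_pos: [583.1, 308.9, 115.3]
eef_rot: [0.0, 0.0, 1.0, -0.0]
wrist_force: [-0.7, -1.1, 0.9]
gripper_width: 21.7
```

>>> drive_tool([
  {"gripper":1,"tx":0,"ty":0,"tz":0,"twist":0},
  {"gripper":1,"tx":0,"ty":0,"tz":0,"twist":0},
  {"gripper":1,"tx":0,"ty":0,"tz":0,"twist":0},
  {"gripper":1,"tx":0,"ty":0,"tz":0,"twist":0},
  {"gripper":1,"tx":0,"ty":0,"tz":0,"twist":0},
])

```text
t: 48.6
tcp_pos: [583.1, 309.0, 115.3]
eef_rot: [0.0, 0.0, 1.0, -0.0]
wrist_force: [0.8, -0.5, 1.4]
gripper_width: 21.7
```

>>> drive_tool([
  {"gripper":1,"tx":0,"ty":0,"tz":-0.1,"twist":0},
  {"gripper":1,"tx":0,"ty":0,"tz":-0.3,"twist":0},
  {"gripper":1,"tx":0,"ty":0,"tz":-0.4,"twist":0},
  {"gripper":1,"tx":0,"ty":0,"tz":-0.4,"twist":0},
  {"gripper":1,"tx":0.1,"ty":0,"tz":0,"twist":0},
])

```text
t: 49.02
tcp_pos: [582.7, 310.1, 148.4]
eef_rot: [0.003, 0.0, 1.0, 0.001]
wrist_force: [0.5, 0.5, -2.4]
gripper_width: 21.5
```

>>> drive_tool([
  {"gripper":1,"tx":0.3,"ty":-0.3,"tz":0,"twist":0},
  {"gripper":1,"tx":0.6,"ty":-0.7,"tz":0,"twist":0},
  {"gripper":1,"tx":0.7,"ty":-1,"tz":0,"twist":0},
  {"gripper":1,"tx":0.6,"ty":-1,"tz":0,"twist":0},
  {"gripper":1,"tx":0.3,"ty":-1,"tz":0,"twist":0},
])

```text
t: 49.43
tcp_pos: [514.2, 207.7, 144.2]
eef_rot: [-0.002, -0.001, 1.0, -0.0]
wrist_force: [-0.3, -0.6, -2.4]
gripper_width: 21.7
```

>>> drive_tool([
  {"gripper":1,"tx":0.1,"ty":-1,"tz":0,"twist":0},
  {"gripper":1,"tx":0,"ty":-1,"tz":0,"twist":0},
  {"gripper":1,"tx":0,"ty":-0.9,"tz":0,"twist":0},
  {"gripper":1,"tx":0,"ty":-0.7,"tz":0,"twist":0},
  {"gripper":1,"tx":0,"ty":-0.4,"tz":0,"twist":0},
])

```text
t: 49.85
tcp_pos: [513.9, 107.1, 144.7]
eef_rot: [-0.001, 0.001, 1.0, -0.0]
wrist_force: [-1.0, 0.6, -1.7]
gripper_width: 21.8
```

>>> drive_tool([
  {"gripper":1,"tx":0,"ty":-0.1,"tz":0,"twist":0},
  {"gripper":1,"tx":0,"ty":0,"tz":0,"twist":0},
  {"gripper":1,"tx":0,"ty":0,"tz":0,"twist":0},
  {"gripper":1,"tx":0,"ty":0,"tz":0,"twist":0},
  {"gripper":1,"tx":0,"ty":0,"tz":0,"twist":0},
])

```text
t: 50.27
tcp_pos: [515.4, 107.5, 145.0]
eef_rot: [-0.0, -0.001, 1.0, 0.0]
wrist_force: [-0.1, 0.0, -2.2]
gripper_width: 21.4
```

>>> drive_tool([
  {"gripper":1,"tx":-0.03,"ty":-0.16,"tz":0.2,"twist":0},
  {"gripper":1,"tx":0,"ty":0,"tz":0.4,"twist":0},
  {"gripper":1,"tx":0,"ty":0,"tz":0.3,"twist":0},
  {"gripper":1,"tx":0,"ty":0,"tz":0,"twist":0},
  {"gripper":1,"tx":0,"ty":0,"tz":0,"twist":0},
])

```text
t: 50.68
tcp_pos: [515.0, 102.6, 121.2]
eef_rot: [-0.001, -0.0, 1.0, -0.0]
wrist_force: [-0.6, -0.2, -1.4]
gripper_width: 21.6
```

>>> drive_tool([
  {"gripper":1,"tx":0,"ty":0,"tz":0,"twist":0},
  {"gripper":1,"tx":0,"ty":0,"tz":0,"twist":0},
  {"gripper":1,"tx":0,"ty":0,"tz":0,"twist":0},
  {"gripper":1,"tx":0,"ty":0,"tz":0,"twist":0},
  {"gripper":1,"tx":0,"ty":0,"tz":0,"twist":0},
])

```text
t: 51.1
tcp_pos: [516.4, 102.6, 122.9]
eef_rot: [0.0, 0.0, 1.0, 0.0]
wrist_force: [-1.0, 0.3, -1.3]
gripper_width: 21.5
```

>>> drive_tool([
  {"gripper":1,"tx":0,"ty":0.03,"tz":0.18,"twist":0},
  {"gripper":1,"tx":0,"ty":0,"tz":0.1,"twist":0},
  {"gripper":1,"tx":0,"ty":0,"tz":0,"twist":0},
  {"gripper":1,"tx":0,"ty":0,"tz":0,"twist":0},
  {"gripper":1,"tx":0,"ty":0,"tz":0,"twist":0},
])

```text
t: 51.52
tcp_pos: [516.9, 103.3, 116.2]
eef_rot: [0.001, 0.0, 1.0, -0.0]
wrist_force: [0.3, -1.2, 4.4]
gripper_width: 21.8
```

Contact. Releasing, rising and withdrawing towards the mat side.

>>> drive_tool([
  {"gripper":0.3,"tx":0,"ty":0,"tz":0,"twist":0},
  {"gripper":-0.3,"tx":0,"ty":0,"tz":0,"twist":0},
  {"gripper":-0.3,"tx":0,"ty":0,"tz":0,"twist":0},
  {"gripper":-0.3,"tx":0,"ty":0,"tz":-0.4,"twist":0},
  {"gripper":-0.3,"tx":0,"ty":0,"tz":-0.8,"twist":0},
])

```text
t: 51.93
tcp_pos: [513.5, 103.2, 143.6]
eef_rot: [-0.003, -0.0, 1.0, -0.0]
wrist_force: [-0.3, 0.2, -1.2]
gripper_width: 55.3
```

>>> drive_tool([
  {"gripper":-0.3,"tx":0,"ty":0,"tz":-1,"twist":0},
  {"gripper":-0.3,"tx":0,"ty":0,"tz":-1,"twist":0},
  {"gripper":-0.3,"tx":0,"ty":0,"tz":-1,"twist":0},
  {"gripper":-0.3,"tx":0,"ty":0.8,"tz":-0.4,"twist":0},
  {"gripper":-0.3,"tx":0.2,"ty":1,"tz":0,"twist":0},
])

```text
t: 52.35
tcp_pos: [514.4, 148.2, 235.2]
eef_rot: [0.004, 0.002, 1.0, 0.0]
wrist_force: [0.4, 0.8, 0.4]
gripper_width: 55.8
```

>>> drive_tool([
  {"gripper":-0.3,"tx":0.2,"ty":1,"tz":0,"twist":0},
  {"gripper":-0.3,"tx":0.2,"ty":1,"tz":0,"twist":0},
  {"gripper":-0.3,"tx":0.2,"ty":1,"tz":0,"twist":0},
  {"gripper":-0.3,"tx":0.2,"ty":1,"tz":0,"twist":0},
  {"gripper":-0.3,"tx":0.2,"ty":1,"tz":0,"twist":0},
])

```text
t: 52.77
tcp_pos: [485.7, 274.6, 231.2]
eef_rot: [0.0, 0.0, 1.0, 0.0]
wrist_force: [0.1, -1.6, 0.3]
gripper_width: 55.2
```

>>> drive_tool([
  {"gripper":-0.3,"tx":0.2,"ty":1,"tz":0,"twist":0},
  {"gripper":-0.3,"tx":0.2,"ty":1,"tz":0,"twist":0},
  {"gripper":-0.3,"tx":0,"ty":0.5,"tz":0,"twist":0},
  {"gripper":-0.3,"tx":0,"ty":0,"tz":0,"twist":0},
  {"gripper":-0.3,"tx":0,"ty":0,"tz":0,"twist":0},
])

```text
t: 53.18
tcp_pos: [476.1, 336.0, 230.8]
eef_rot: [0.0, -0.001, 1.0, -0.0]
wrist_force: [0.5, 0.3, -0.4]
gripper_width: 55.8
```

Run:
```python
from h import *
c=cam('top');P=cloud(c);d=cam('scene');Q=cloud(d)
for n,x,y,lo,hi in [('squat',508,102,116,140),('tall',490,14,148,182),('brown',492,-76,92,115)]:
    for nm,A in (('top',P),('scene',Q)):
        q=A[(abs(A[...,0]-x)<35)&(abs(A[...,1]-y)<35)&(A[...,2]>lo)&(A[...,2]<hi)]
        print(n,nm,len(q),'mean',np.round(q.mean(0),1),'min',np.round(q.min(0)),'max',np.round(q.max(0)))
h=P[(abs(P[...,0]-490)<58)&(abs(P[...,1]+342)<100)&(P[...,2]>33)];print('handle',np.round(h.mean(0),1),cv2.minAreaRect(h[:,:2].astype(np.float32)))
cv2.imwrite('pics/v8.png',np.vstack([cv2.resize(c['color'][140:240,230:500],(700,260)),cv2.resize(d['color'][130:260,230:500],(700,337))]))
```

```text
squat top 97 mean [519.8  98.9 126.5] min [509.  88. 116.] max [531. 110. 134.]
squat scene 99 mean [512.9 101.8 125.7] min [503.  90. 116.] max [529. 112. 137.]
tall top 88 mean [508.7  18.  165. ] min [499.   7. 150.] max [519.  29. 173.]
tall scene 104 mean [501.   21.  160.9] min [493.   5. 148.] max [516.  29. 172.]
brown top 125 mean [498.9 -76.3 104.9] min [486. -89.  92.] max [513. -64. 111.]
brown scene 113 mean [490.3 -72.4 102.3] min [480. -87.  92.] max [507. -62. 110.]
handle [ 492.7 -343.8   43.9] ((492.72784423828125, -344.64630126953125), (81.9120864868164, 10.200374603271484), 89.45477294921875)
```

View pics/v8.png

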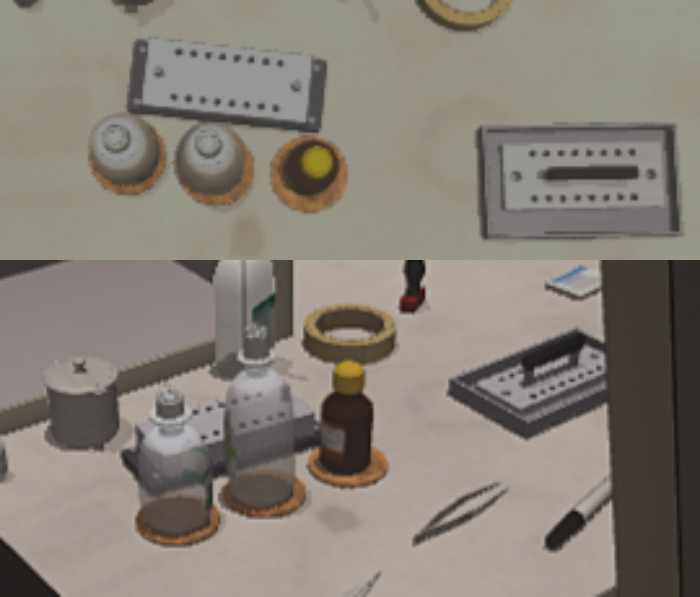

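All bottles stand within about 2 mm of where they started, and the plate lies flat in the tray. The arm is clear, so I'm handing in.

```bash
python3 -c "
from plant import env
print(env.sign_off())"
```

```text
the job is handed in; nothing more can be done
None
```

I moved the three bottles onto the mat, lifted the plate straight off its dowels and laid it flat in the tray, handle up. Then I stood each bottle back on its own coaster and handed in at about 53 s of the 128 s; the hand-in gives no verdict.

Last checks, from the top and scene cameras:
- **Bottles:** all three stand upright, with their caps within about 2 mm of the start positions.
- **Plate:** the handle is about 3–4 mm from the tray centre. The plate looks level, its long side about 0.01 rad off the y direction.
- **Robot:** the gripper was empty, clear of everything above the mat.

Disagreements and failed checks:
- **Camera and arm:** they differed by about 2–4 mm in y. I returned the bottles by the arm poses recorded when I gripped them, which cancels this.
- **Coaster centring:** I judged it mainly from the start positions. The tall bottle's cap measured about 5 mm further in y than its coaster's centre, both at the start and now.
- **Plate check:** the first look at the plate in the tray failed because the arm blocked the view. I repeated it once the arm was clear.

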